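# Set the specimen press: thumbscrew down, back off a quarter turn

### The arm

A 7-joint arm with a two-finger parallel gripper is mounted at the origin on the work surface. World frame = base frame: x ahead of the robot, y to its left, z up, the work surface at z = 0. Lengths are in m, angles in rad, forces in N, time in s.
With the tool pointing down it reaches from about 0.4 to 0.85 m from the base axis. Payload 4.5 kg.
Tool frame: the origin (TCP) lies at the very end of the fingers, on their centre line; the grasp point (between the pads) lies 19 mm behind it; y points along the fingers, z is the direction in which the jaws open and shut, and the axes are right-handed (so a half turn about y gives the same grasp; the last joint's range is limited). The gripper opens to 85 mm and grips with 20 to 120 N. Pads are 22 mm wide; open, the fingers measure 114 mm over their backs; the gripper's body (76 mm by 85 mm) begins 54 mm behind the grasp point. The pads swing forward as they close: fully open they stand 13 mm farther back than shut.
Start: joints at [1.227, 0.689, -0.195, 1.565, 0.157, 0.902, -0.215], TCP at [0.231, -0.581, 0.231] pointing down, gripper open.
Joint ranges: [-3.01, 3.01], [-0.46, 2.08], [-1.47, 1.51], [0.13, 2.56], [-1, 4.14], [0.04, 2.09], [-2.66, 2.66]. Speed limits (rad/s): [2.57, 2.57, 3.14, 3.14, 3.14, 3.14, 3.14].

### API

Orientations are given as a unit quaternion [x, y, z, w].
In Python, from workcell import bot gives the robot as it stands.
- The arm moves only by the tool move_arm, never from a script. Its argument "moves" is a list of rows, each a list of 2 entries, a list of its own where there are three numbers: the shift along the world's x, y, z in units of 0.03 m (1.0 is 0.03 m), then the turn, a rotation vector about the world's x, y, z in units of 0.08 rad (1.0 is 0.08 rad). A call has exactly 10 rows; each row shifts and turns the pose as measured when the row begins; what a row does not reach is not made up. A row lasts 1/8 s, in which the tool goes at most 62.5 mm and 10.7 degrees, less where a joint would pass 70% of its speed; a pose out of reach is approached as far as the arm can. A call with a number of a shift or a turn outside -1 to 1 is refused whole. A call with a gripper value outside its range is refused whole. "hand" is the opening, from -1 (shut) to 1 (fully open), set as the call begins (left out, the last holds). The fingers move at their own pace and stop on an object; the grip force is fixed at half the most. Time passes only in rows, so rows that do not move let the fingers close, or fill a call up. It gives the time, the measured TCP pose, the force and the opening at its end, in the units of the state.
- bot.observe(): the state, without advancing time (a new reading comes with each control period).
- bot.get_image(name): name is "scene" or "top" or "wrist"; returns a dict with "pixels" (480x640x3 uint8, blue, green, red), "fx", "fy", "cx", "cy" (pixels), "rvec" (rotation vector, rad) and "tvec" (3), from world to camera coordinates, as OpenCV has them. Camera axes: x right, y down, z forward; pixel columns grow to the right and rows downward; lengths in m; the calibration is good to about 2 mm. The wrist camera is an equidistant fisheye: a pixel r from the principal point sees the ray r / f radians off the axis. A picture is of the moment at which its call begins. There is no depth.
- bot.finish_job(): hands the job in, once; it reports no verdict.
The state is a dict: "t": time; "q": joint angles; "qd": joint speeds; "effort": joint torques, N m; "tool_pos": TCP position; "tcp_rot": TCP orientation; "force": force on the tool from outside, world axes, zero at the start; "ft_torque": the same for the moment, N m; "width": finger opening in m.
Only numpy, scipy, OpenCV 4.12 (cv2) and the standard library are available. Lean on these libraries where they do the work, as an engineer would, in place of code of your own. Each camera call takes 0.05 s, during which the arm holds its last target.

### The job

At the little specimen press, push the plywood pressing board in along its guides until it is fully home against the back stop. Then turn the red thumbscrew clockwise until its foot bottoms: the blotters under the board have settled and the pack is solid, finger-tight but never forced. From there back it off a quarter of a turn so that the sheets can breathe, and let go. Leave the other things on the table alone.

Things in the scene. Friction and masses are not known exactly. Their poses are not given: they have to be found in the camera images.
- press: fixed bench press, wooden base 250 (x) x 220 x 20 mm; origin: centre of the base's underside, on the table; z up, x along the guides from the open end (near the robot) to the back stop. Two guides (inner faces y = +-62.5 mm, tops 38 mm above the table). The thumbscrew's upright axis is at x = y = 0. Blotters 130 x 110 mm lie in the bed, top 7 to 9 mm above the base: pressed lightly (under 6 N) they settle by 0.6 to 6 mm, unseen, till the pack is solid, and stay down
- stop (a point): middle of the near face of the back stop, an aluminium bar across the bed 70 mm beyond the screw's axis, top 50 mm above the table
- beam (a point): middle of the top of the green beam, 34 mm wide, that crosses the bed along y above the board, from 75 to 95 mm above the table, on two steel posts at y = +-92 mm of the press; the thumbscrew stands through it here
- board: loose plywood pressing board, 140 (x) x 120 (y) x 16 mm, 0.28 to 0.52 kg, flat on the blotters between the guides (2.5 mm play a side); origin: centre of its underside, x to the stop. Starts 20 to 35 mm short of home. Fully home, its far edge meets the stop, its origin is at x = 0 of the press and the steel disc on its top is under the foot. Slides freely under the raised foot
- near_edge (a point): middle of the board's edge nearest the robot, at half the board's thickness: push here. The press's base reaches at least 20 mm further out than this edge, 15 to 17 mm below this point
- foot: origin: centre of the underside of the screw's round brass foot (32 mm across, on a stiff rubber cushion) under the beam; goes down, without turning, as the thumbscrew is turned clockwise: 20 mm a turn (3.18 mm per rad, 5 mm a quarter turn). Bottomed finger-tight is 10 to 25 N on the board; more than 35 N crushes the specimens
- wing (a point): centre of the red wing of the thumbscrew, to grip: an upright flat bar 46 mm long (its x), 12 mm thick (its y: grip across this), 34 mm high, a white dot on one end of its top; 118 to 134 mm above the table, a hub 24 mm across below it. It turns and goes down with the screw. Fingers may reach 20 mm below this point without meeting the beam
- thumbscrew (a joint): angle of the thumbscrew, rad: grows as it is turned clockwise seen from above (foot down). Runs stiffly at a steady 0.01 N m and stays where left; the moment grows by 0.032 N m for each 10 N of pressing: slightly while the blotters settle, then, bottomed, to finger-tight within 0.1 to 0.4 rad. The turn needed to bottom differs each time, 1 to 4.4 rad
- weight: brass weight, 32 mm across, 30 mm high, standing on the press's base behind the back stop (bystander)
- glue_jar: glue jar 52 mm across, 75 mm high (bystander)
- pencil: red pencil 170 mm long lying on the table (bystander)
- brush: wooden brush 190 mm long lying on the table (bystander)
- magnifier: hand lens with black handle, about 120 mm long, lying flat (bystander)
- key_fob: black key fob 55 x 30 x 13 mm (bystander)
- pin_dish: white bowl 70 mm across, 28 mm high (bystander)
Not all that is in view belongs to the job. Leave any black or yellow look-alike of the board alone.

How it is judged:
By the outcome, as a careful person would: the job done as asked, in the order asked, and still so for the second after the job is handed in, with the robot touching nothing.
It also fails if it takes over 72 s, if anything falls off the work surface, if the arm or the gripper's body presses on something with over 40 N, if the wrist force passes 120 N, or if a joint passes its speed limit or range.

## Working session

There is one attempt and no reset: what is moved stays moved. The work goes in short steps, Python scripts to look and compute and a tool call to move; the robot and the scene stay as the last step left them, time stands still between calls to the robot, and variables do not carry over. Pictures are saved under pics/ and viewed, and the job is handed in when it is done.

Besides the shell and the picture viewer there is one more tool, called after "Emit:" by a JSON object that holds its "op" and its "data", one argument or row to a line. move_arm: Moves the arm, as the interface text tells. Shifts and turns lie within -1 to 1; 1 stands for 0.03 m of shift or 0.08 rad of turn. Its arguments: {"type":"object","properties":{"moves":{"type":"array","items":{"type":"array"}},"hand":{"type":"number"}},"required":["moves"]}

```bash
mkdir -p pics; ls
python3 - <<'E'
from workcell import bot
import cv2
s=bot.observe(); print(s)
for n in("scene","top","wrist"):
    d=bot.get_image(n); cv2.imwrite(f"pics/{n}0.png",d["pixels"]); print(n,{k:d[k] for k in d if k!="pixels"})
E
```

```text
pics
{'t': 0.0, 'q': array([ 1.22680354,  0.69000437, -0.19450337,  1.56638872,  0.15731115,
        0.90250401, -0.21512892]), 'qd': array([-0.00101598,  0.00139082, -0.00242864,  0.0021577 , -0.00103341,
       -0.00184288,  0.00049494]), 'effort': array([-2.13690237e-04, -5.39600444e+01, -1.26663040e+00, -1.58543462e+01,
        9.06737609e-03,  9.36247321e-03,  7.85372066e-06]), 'tool_pos': array([ 0.23023713, -0.58031992,  0.23045916]), 'tcp_rot': array([-0.13297796,  0.69517592, -0.69387313,  0.1326174 ]), 'force': array([-0.21032905,  0.35449349, -0.06179899]), 'ft_torque': array([ 0.03149655, -0.01190422, -0.02270511]), 'width': 0.08538035788470652}
scene {'fx': 490.59824268408465, 'fy': 490.59824268408465, 'cx': 314.22458712554015, 'cy': 242.87450066144336, 'rvec': array([ 2.34879891,  0.75375904, -0.29369495]), 'tvec': array([-0.35324794, -0.16178783,  1.282021  ])}
top {'fx': 554.0772733385108, 'fy': 554.0772733385108, 'cx': 320.9797137120821, 'cy': 234.83732136862562, 'rvec': array([ 2.09804365, -2.14089805,  0.18344002]), 'tvec': array([-0.01547607,  0.46598151,  1.19592407])}
wrist {'fx': 371.64829954431775, 'fy': 371.64829954431775, 'cx': 317.77361100115803, 'cy': 242.9272008811711, 'rvec': array([-2.39145041,  1.62325676,  0.24187551]), 'tvec': array([-0.62426409, -0.0387213 ,  0.3798259 ])}
```

View pics/scene0.png

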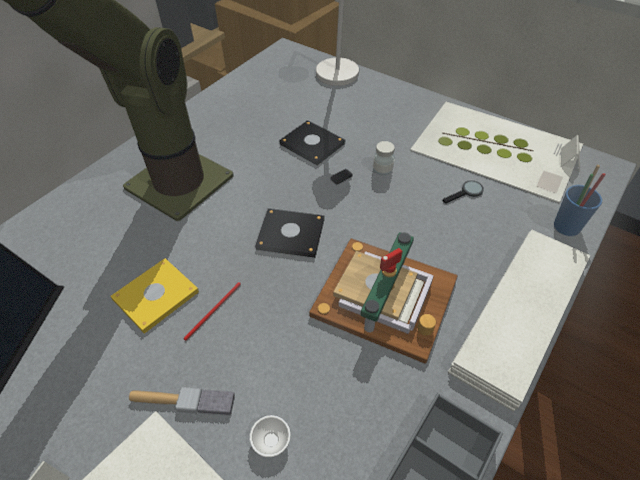

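View pics/top0.png

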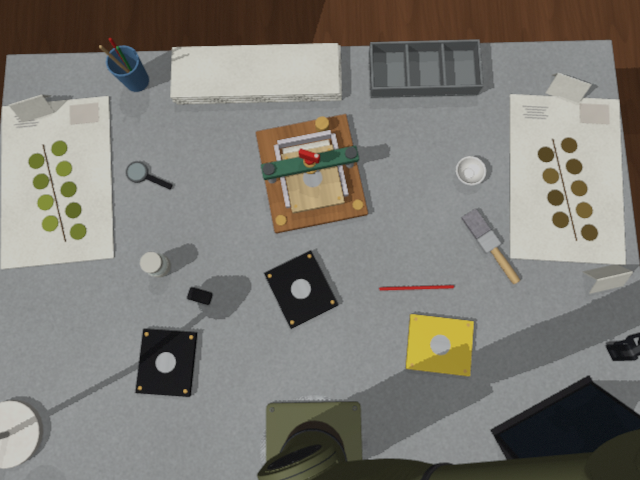

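View pics/wrist0.png

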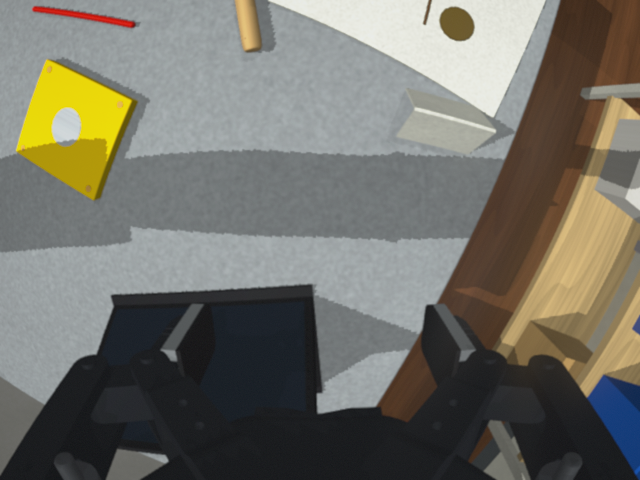

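The plywood board lies in the wooden press: about (313,190) in the top view, (375,285) in the scene view. Look-alikes are black at (301,290) and (165,362) and yellow at (440,345) in the top view. The red wing is at (309,156); the red pencil at (417,288) has the same colour. I'll check this with close crops.

```bash
cat > h.py <<'E'
import numpy as np, cv2
from workcell import bot
from scipy.spatial.transform import Rotation as R
def ray(d,u,v,wrist=False):
    Rm=cv2.Rodrigues(np.array(d["rvec"]))[0]; t=np.array(d["tvec"])
    x=(u-d["cx"])/d["fx"]; y=(v-d["cy"])/d["fy"]
    if wrist:
        r=np.hypot(x,y); c=np.array([x/r*np.sin(r),y/r*np.sin(r),np.cos(r)]) if r>1e-9 else np.array([0,0,1.])
    else: c=np.array([x,y,1.])
    return -Rm.T@t, Rm.T@(c/np.linalg.norm(c))
def onz(d,u,v,z,wrist=False):
    o,r=ray(d,u,v,wrist); return o+r*(z-o[2])/r[2]
def tri(*rs):
    A=np.zeros((3,3));b=np.zeros(3)
    for o,r in rs:
        P=np.eye(3)-np.outer(r,r);A+=P;b+=P@o
    return np.linalg.solve(A,b)
def proj(d,p,wrist=False):
    Rm=cv2.Rodrigues(np.array(d["rvec"]))[0]; c=Rm@np.array(p)+np.array(d["tvec"])
    if wrist:
        th=np.arctan2(np.hypot(c[0],c[1]),c[2]); k=th/np.hypot(c[0],c[1])
        return np.array([d["cx"]+d["fx"]*k*c[0],d["cy"]+d["fy"]*k*c[1]])
    return np.array([d["cx"]+d["fx"]*c[0]/c[2],d["cy"]+d["fy"]*c[1]/c[2]])
def st():
    s=bot.observe(); 
    Rm=R.from_quat(s["tcp_rot"]).as_matrix()
    print("t",round(s["t"],2),"p",s["tool_pos"].round(4),"F",s["force"].round(1),"T",s["ft_torque"].round(3),"w",round(s["width"],4)); print("R",Rm.round(3).tolist(),"q",s["q"].round(2)); return s,Rm
E
python3 - <<'E'
from h import *
a=cv2.imread("pics/top0.png")[100:250,240:390]; b=cv2.imread("pics/scene0.png")[220:370,300:470]
cv2.imwrite("pics/c1.png",cv2.resize(a,(600,600),interpolation=cv2.INTER_CUBIC)); cv2.imwrite("pics/c2.png",cv2.resize(b,(680,600),interpolation=cv2.INTER_CUBIC))
E
```

```text
(no output)
```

View pics/c1.png

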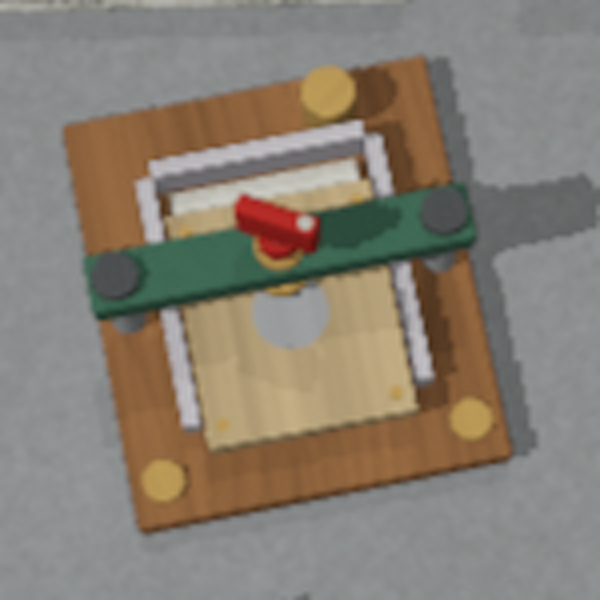

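View pics/c2.png

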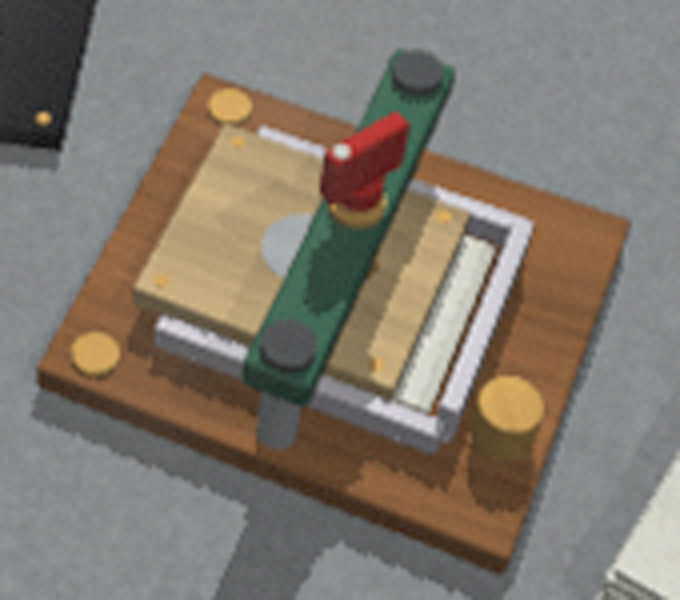

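The crops confirm the choice: the wooden press, plywood board and red wing (white dot on its right/near end, top px (316,155)). The gap in front of the stop is visible, and the brass weight stands behind it.

Run:
```python
from h import *
T=bot.get_image("top");S=bot.get_image("scene")
t=lambda u,v:(240+u/4,100+v/4); s=lambda u,v:(300+u/4,220+v/4)
# base corners: near-left, near-right, far-right, far-left (top view), z .02
c=np.array([onz(T,*t(*p),.02) for p in[(142,530),(510,458),(425,57),(65,127)]]); print(c.round(4)); print("sides",[np.linalg.norm(c[i]-c[(i+1)%4]).round(4) for i in range(4)])
print("ctr T",c.mean(0).round(4))
e=(c[2]+c[3]-c[0]-c[1]);print("yaw",np.arctan2(e[1],e[0]), "yawL",np.arctan2(-(c[1]-c[0])[0]*-1*-1,0))
l=c[0]+c[3]-c[1]-c[2];print("yaw from y",np.arctan2(-l[0],l[1]))
c2=np.array([onz(S,*s(*p),.02) for p in[(207,75),(40,372),(505,563),(628,222)]]);print("S",c2.round(4),c2.mean(0).round(4));e=c2[2]+c2[3]-c2[0]-c2[1];print(np.arctan2(e[1],e[0]))
n=[onz(T,*t(*p),.044) for p in[(208,450),(418,410)]];print("near edge",np.array(n).round(4),np.mean(n,0).round(4))
n=[onz(S,*s(*p),.044) for p in[(228,127),(135,295)]];print("near edge S",np.array(n).round(4),np.mean(n,0).round(4))
n=[onz(S,*s(*p),.044) for p in[(470,212),(400,388)]];print("far edge S",np.array(n).round(4),np.mean(n,0).round(4))
n=[onz(T,*t(*p),.05) for p in[(155,180),(362,138)]];print("stop top near T",np.array(n).round(4),np.mean(n,0).round(4))
print("dot",tri(ray(T,*t(305,222)),ray(S,*s(342,151))).round(4))
print("postL",tri(ray(T,*t(116,275)),ray(S,*s(418,70))).round(4),"postR",tri(ray(T,*t(444,208)),ray(S,*s(287,345))).round(4))
# wing other end top
print("wing other",tri(ray(T,*t(242,207)),ray(S,*s(400,122))).round(4))
st()
```

```text
[[ 0.4775  0.079   0.02  ]
 [ 0.5149 -0.1321  0.02  ]
 [ 0.7595 -0.0901  0.02  ]
 [ 0.7209  0.1236  0.02  ]]
sides [np.float64(0.2144), np.float64(0.2482), np.float64(0.2172), np.float64(0.2475)]
ctr T [ 0.6182 -0.0049  0.02  ]
yaw 0.17558241444418407 yawL -1.5707963267948966
yaw from y 0.17708718620572883
S [[ 0.4854  0.0785  0.02  ]
 [ 0.5243 -0.136   0.02  ]
 [ 0.7647 -0.0938  0.02  ]
 [ 0.7255  0.1214  0.02  ]] [ 0.625  -0.0074  0.02  ]
0.1753321361496763
near edge [[ 0.5179  0.0394  0.044 ]
 [ 0.5385 -0.0794  0.044 ]] [ 0.5282 -0.02    0.044 ]
near edge S [[ 0.5252  0.0363  0.044 ]
 [ 0.5459 -0.0831  0.044 ]] [ 0.5356 -0.0234  0.044 ]
far edge S [[ 0.6592  0.061   0.044 ]
 [ 0.6822 -0.0533  0.044 ]] [0.6707 0.0038 0.044 ]
stop top near T [[ 0.676   0.0679  0.05  ]
 [ 0.6985 -0.0513  0.05  ]] [0.6872 0.0083 0.05  ]
dot [ 0.6167 -0.0187  0.1466]
postL [0.6056 0.0861 0.0976] postR [ 0.639  -0.095   0.0968]
wing other [0.6282 0.0152 0.1419]
t 0.25 p [ 0.2304 -0.5807  0.2309] F [-1.2 -0.7  0.3] T [ 0.007 -0.002 -0.036] w 0.0854
R [[-0.929, -0.0, 0.369], [-0.369, 0.001, -0.929], [0.0, -1.0, -0.001]] q [ 1.23  0.69 -0.19  1.57  0.16  0.9  -0.22]
```

Emit:
{"op": "move_arm", "data": {
  "hand": -1,
  "moves": [
    [[0.5, 0.95, 0], [0, 0, -0.25]],
    [[0.5, 0.95, 0], [0, 0, -0.25]],
    [[0.5, 0.95, 0], [0, 0, -0.25]],
    [[0.5, 0.95, 0], [0, 0, -0.25]],
    [[0.5, 0.95, 0], [0, 0, -0.25]],
    [[0.5, 0.95, 0], [0, 0, -0.25]],
    [[0.5, 0.95, 0], [0, 0, -0.25]],
    [[0.5, 0.95, 0], [0, 0, -0.25]],
    [[0.5, 0.95, 0], [0, 0, -0.25]],
    [[0.5, 0.95, 0], [0, 0, -0.25]]
  ]
}}

```text
t: 1.5
tool_pos: [0.3824, -0.2891, 0.2304]
tcp_rot: [0.058, -0.704, 0.705, -0.058]
force: [1.3, 0.5, 0.1]
width: 0.0001
```

Run:
```python
from h import *
s,Rm=st(); print(np.degrees(np.arctan2(Rm[1,0],Rm[0,0])))
W=bot.get_image("wrist"); o,r=ray(W,W["cx"],W["cy"],True); print("cam in tool",Rm.T@(o-s["tool_pos"]),"axis",Rm.T@r)
cv2.imwrite("pics/w1.png",W["pixels"])
```

```text
t 1.5 p [ 0.3824 -0.2891  0.2304] F [1.3 0.5 0.1] T [-0.06   0.011 -0.044] w 0.0001
R [[-0.986, 0.0, 0.164], [-0.164, -0.001, -0.986], [-0.0, -1.0, 0.001]] q [ 0.62  0.5  -0.1   2.    0.08  0.65 -0.94]
-170.54547651438835
cam in tool [-0.07279792 -0.14309984  0.0004372 ] axis [2.88825666e-01 9.57381706e-01 6.65224101e-05]
```

Emit:
{"op": "move_arm", "data": {
  "moves": [
    [[0.4, 0.9, 0], [0, 0, 1]],
    [[0.4, 0.9, 0], [0, 0, 1]],
    [[0.4, 0.9, 0], [0, 0, 1]],
    [[0.4, 0.9, 0], [0, 0, 1]],
    [[0.4, 0.9, 0], [0, 0, 1]],
    [[0.4, 0.9, 0], [0, 0, 1]],
    [[0.4, 0.9, 0], [0, 0, 1]],
    [[0.4, 0.9, 0], [0, 0, 1]],
    [[0.4, 0.9, 0], [0, 0, 1]],
    [[0.4, 0.9, 0], [0, 0, 1]]
  ]
}}

```text
t: 2.8
tool_pos: [0.5088, -0.0079, 0.2311]
tcp_rot: [-0.337, 0.622, -0.621, 0.339]
force: [0.4, -1.1, -0.3]
width: 0.0001
```

Run:
```python
from h import *
s,Rm=st(); print(np.degrees(np.arctan2(Rm[1,0],Rm[0,0])))
W=bot.get_image("wrist")
cv2.imwrite("pics/w2.png",W["pixels"])
```

```text
t 2.8 p [ 0.5088 -0.0079  0.2311] F [ 0.4 -1.1 -0.3] T [-0.    -0.023  0.032] w 0.0001
R [[-0.544, 0.002, 0.839], [-0.839, 0.002, -0.544], [-0.003, -1.0, 0.001]] q [ 0.13  0.55 -0.32  1.91  0.25  0.72 -0.9 ]
-122.93845745586795
```

View pics/w2.png

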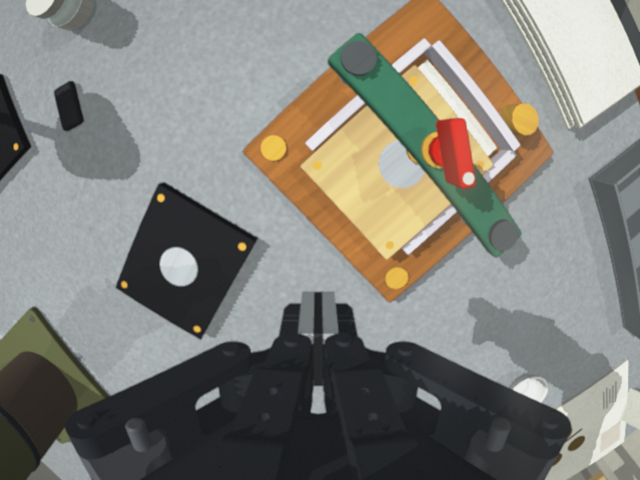

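The wrist view shows the press clearly: board near corners (302,168) and (388,258), white dot (468,178), post caps (360,58) and (503,236). I'll cross-check the positions from this view.

Run:
```python
from h import *
W=bot.get_image("wrist")
im=W["pixels"]; cv2.imwrite("pics/w2c.png",cv2.resize(im[20:320,235:560],(780,720))[:600])
o=lambda u,v,z:onz(W,u,v,z,True).round(4)
print("board near",o(302,168,.044),o(388,258,.044)); print("caps",o(360,58,.097),o(503,236,.097)); print("dot",o(468,178,.1445)); print("base near",o(245,152,.02),o(390,300,.02))
hsv=cv2.cvtColor(im,cv2.COLOR_BGR2HSV)
m=(((hsv[...,0]<8)|(hsv[...,0]>172))&(hsv[...,1]>170)).astype(np.uint8)
n,l,stt,ce=cv2.connectedComponentsWithStats(m)
for i in range(1,n):
    if stt[i,4]>150: print(stt[i],ce[i], cv2.minAreaRect(np.argwhere(l==i)[:,::-1].astype(np.float32)))
st()
```

```text
board near [0.5226 0.0423 0.044 ] [ 0.5456 -0.0722  0.044 ]
caps [0.6081 0.0925 0.097 ] [ 0.6411 -0.0897  0.097 ]
dot [ 0.6199 -0.0144  0.1445]
base near [0.4834 0.0844 0.02  ] [ 0.5244 -0.1243  0.02  ]
[ 431  130   43   68 1408] [453.86860795 156.34659091] ((451.126708984375, 164.61459350585938), (69.97777557373047, 39.53757858276367), 80.78897094726562)
t 2.9 p [ 0.51   -0.0045  0.2313] F [-0.2 -0.4  0.1] T [-0.037 -0.013 -0.017] w -0.0001
R [[-0.54, 0.004, 0.841], [-0.841, 0.005, -0.54], [-0.007, -1.0, 0.001]] q [ 0.13  0.55 -0.32  1.91  0.24  0.72 -0.91]
```

View pics/w2c.png

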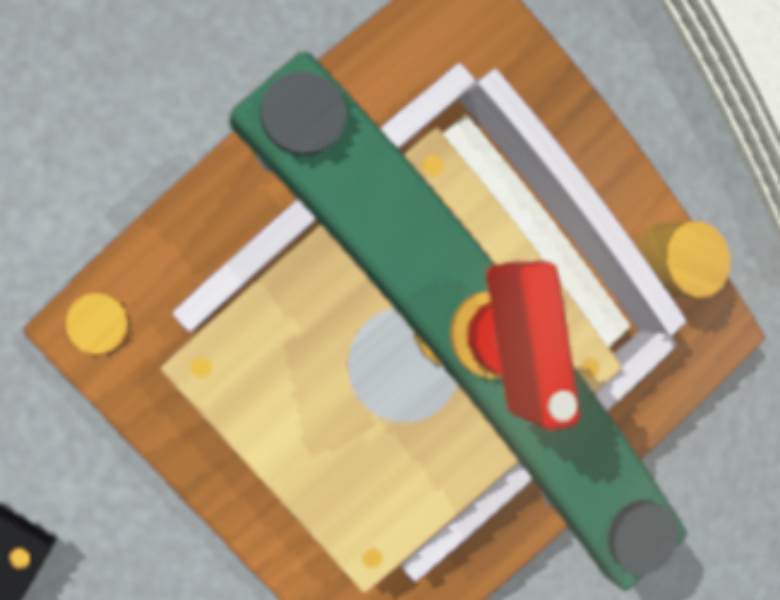

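Emit:
{"op": "move_arm", "data": {
  "moves": [
    [[-0.02, -0.06, 0], [0, 0, 1]],
    [[-0.02, -0.06, 0], [0, 0, 1]],
    [[-0.02, -0.06, 0], [0, 0, 1]],
    [[-0.02, -0.06, 0], [0, 0, 1]],
    [[-0.02, -0.06, 0], [0, 0, 1]],
    [[-0.02, -0.06, 0], [0, 0, 1]],
    [[-0.02, -0.06, 0], [0, 0, 1]],
    [[-0.02, -0.06, 0], [0, 0, 1]],
    [[-0.02, -0.06, 0], [0, 0, 1]],
    [[-0.02, -0.06, 0], [0, 0, 1]]
  ]
}}

```text
t: 4.15
tool_pos: [0.4996, -0.0339, 0.2302]
tcp_rot: [0.558, -0.437, 0.436, -0.554]
force: [-0.0, 0.4, 0.2]
width: -0.0
```

Emit:
{"op": "move_arm", "data": {
  "moves": [
    [[0, 0, -0.2], [0, 0, 1]],
    [[0, 0, -0.2], [0, 0, 1]],
    [[0, 0, -0.2], [0, 0, 1]],
    [[0, 0, -0.2], [0, 0, 1]],
    [[0, 0, -0.2], [0, 0, 1]],
    [[0, 0, -0.2], [0, 0, 1]],
    [[0, 0, -0.2], [0, 0, 1]],
    [[0, 0, -0.2], [0, 0, 1]],
    [[0, 0, -0.2], [0, 0, 1]],
    [[0, 0, -0.2], [0, 0, 1]]
  ]
}}

```text
t: 5.4
tool_pos: [0.4954, -0.0475, 0.1674]
tcp_rot: [0.689, -0.182, 0.184, -0.677]
force: [-0.4, 0.6, -0.3]
width: 0.0
```

Emit:
{"op": "move_arm", "data": {
  "moves": [
    [[0, 0, 0], [0, 0, 1]],
    [[0, 0, 0], [0, 0, 1]],
    [[0, 0, 0], [0, 0, 1]],
    [[0, 0, 0], [0, 0, 1]],
    [[0, 0, 0], [0, 0, 1]],
    [[0, 0, 0], [0, 0, 1]],
    [[0, 0, 0], [0, 0, 1]],
    [[0, 0, 0], [0, 0, 1]],
    [[0, 0, 0], [0, 0, 0]],
    [[0, 0, 0], [0, 0, 0]]
  ]
}}

```text
t: 6.65
tool_pos: [0.4907, -0.0605, 0.165]
tcp_rot: [0.715, 0.042, -0.041, -0.696]
force: [0.6, 0.8, -0.2]
width: 0.0002
```

Run:
```python
from h import *
s,Rm=st(); print(np.arctan2(Rm[1,0],Rm[0,0]))
```

```text
t 6.65 p [ 0.4907 -0.0605  0.165 ] F [ 0.6  0.8 -0.2] T [ 0.043  0.02  -0.003] w 0.0002
R [[0.993, 0.003, -0.117], [0.117, -0.027, 0.993], [-0.0, -1.0, -0.027]] q [ 0.52  0.75 -0.86  2.01  0.86  0.79  0.83]
0.11760845710759707
```

Emit:
{"op": "move_arm", "data": {
  "moves": [
    [[0.12, 0.3, 0], [0.1, 0, 0.2]],
    [[0.12, 0.3, 0], [0.1, 0, 0.2]],
    [[0.12, 0.3, 0], [0.1, 0, 0.2]],
    [[0.12, 0.3, 0], [0.05, 0, 0.15]],
    [[0, 0, -0.5], [0, 0, 0]],
    [[0, 0, -0.6], [0, 0, 0]],
    [[0, 0, -0.6], [0, 0, 0]],
    [[0, 0, -0.6], [0, 0, 0]],
    [[0, 0, -0.6], [0, 0, 0]],
    [[0, 0, -0.3], [0, 0, 0]]
  ]
}}

```text
t: 7.9
tool_pos: [0.5046, -0.0222, 0.062]
tcp_rot: [-0.703, -0.064, 0.064, 0.705]
force: [0.4, 0.4, -0.3]
width: -0.0
```

Run:
```python
from h import *
s,Rm=st(); print(np.arctan2(Rm[1,0],Rm[0,0]))
S=bot.get_image("scene");T=bot.get_image("top")
a=cv2.resize(S["pixels"][200:380,270:470],(600,540),interpolation=cv2.INTER_CUBIC);cv2.imwrite("pics/s3.png",a)
W=bot.get_image("wrist");cv2.imwrite("pics/w3.png",W["pixels"])
```

```text
t 7.9 p [ 0.5046 -0.0222  0.062 ] F [ 0.4  0.4 -0.3] T [-0.006  0.029  0.004] w -0.0
R [[0.984, 0.0, -0.18], [0.18, 0.002, 0.984], [0.001, -1.0, 0.002]] q [ 0.38  0.92 -0.72  2.03  1.09  0.63  0.65]
0.18074690141391833
```

View pics/s3.png

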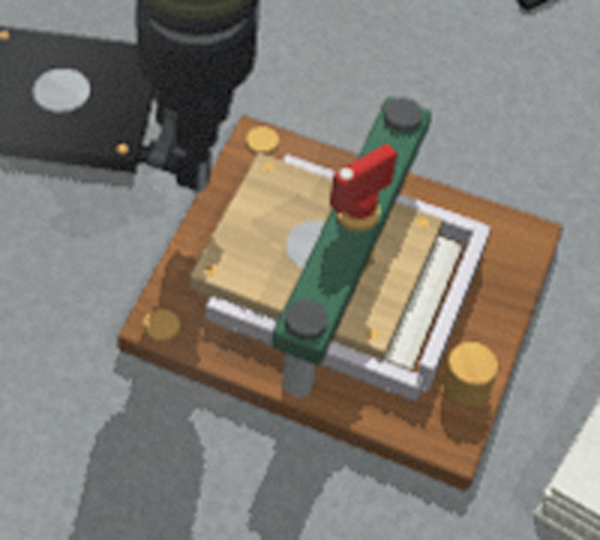

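View pics/w3.png

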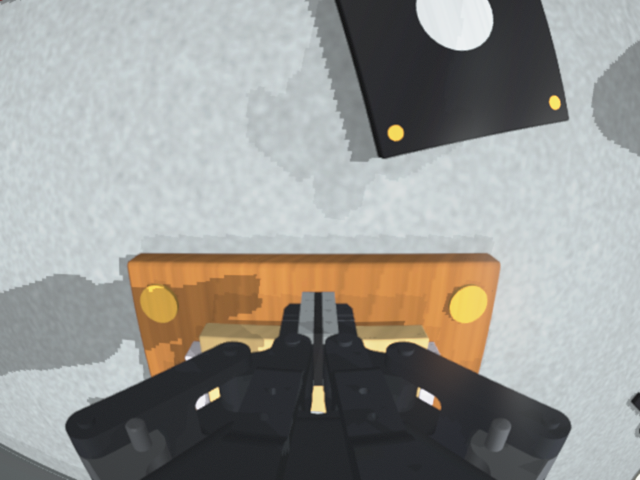

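Emit:
{"op": "move_arm", "data": {
  "moves": [
    [[0, 0, -0.5], [0, 0, 0]],
    [[0, 0, -0.4], [0, 0, 0]],
    [[0, 0, -0.15], [0, 0, 0]],
    [[0.16, 0.03, 0], [0, 0, 0]],
    [[0.16, 0.03, 0], [0, 0, 0]],
    [[0.16, 0.03, 0], [0, 0, 0]],
    [[0.16, 0.03, 0], [0, 0, 0]],
    [[0.13, 0.023, 0], [0, 0, 0]],
    [[0.13, 0.023, 0], [0, 0, 0]],
    [[0, 0, 0], [0, 0, 0]]
  ]
}}

```text
t: 9.3
tool_pos: [0.535, -0.0167, 0.0331]
tcp_rot: [-0.704, -0.065, 0.062, 0.705]
force: [-0.3, 0.6, -0.2]
width: 0.0002
```

Run:
```python
from h import *
s,Rm=st(); print(np.arctan2(Rm[1,0],Rm[0,0]))
W=bot.get_image("wrist");cv2.imwrite("pics/w4.png",W["pixels"][200:440,100:540])
```

```text
t 9.3 p [ 0.535  -0.0167  0.0331] F [-0.3  0.6 -0.2] T [-0.014  0.049  0.051] w 0.0002
R [[0.984, 0.005, -0.179], [0.179, 0.002, 0.984], [0.005, -1.0, 0.001]] q [ 0.35  0.99 -0.7   1.95  1.11  0.64  0.66]
0.17999173897163273
```

View pics/w4.png

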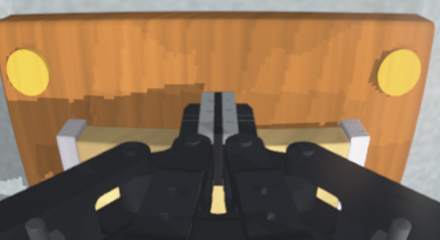

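Emit:
{"op": "move_arm", "data": {
  "moves": [
    [[0.1, 0.018, -0.05], [0, 0, 0]],
    [[0.1, 0.018, -0.05], [0, 0, 0]],
    [[0.1, 0.018, 0], [0, 0, 0]],
    [[0.08, 0.014, 0], [0, 0, 0]],
    [[0.08, 0.014, 0], [0, 0, 0]],
    [[0, 0, 0], [0, 0, 0]],
    [[0, 0, 0], [0, 0, 0]],
    [[0, 0, 0], [0, 0, 0]],
    [[0, 0, 0], [0, 0, 0]],
    [[0, 0, 0], [0, 0, 0]]
  ]
}}

```text
t: 10.6
tool_pos: [0.5417, -0.0163, 0.029]
tcp_rot: [0.705, 0.06, -0.067, -0.703]
force: [-2.1, -0.7, 2.2]
width: 0.0
```

Run:
```python
from h import *
s,Rm=st(); print(np.arctan2(Rm[1,0],Rm[0,0]))
S=bot.get_image("scene");cv2.imwrite("pics/s5.png",cv2.resize(S["pixels"][200:380,270:470],(600,540),interpolation=cv2.INTER_CUBIC))
```

```text
t 10.6 p [ 0.5417 -0.0163  0.029 ] F [-2.1 -0.7  2.2] T [-0.129  0.591  0.033] w 0.0
R [[0.984, -0.01, -0.18], [0.18, -0.004, 0.984], [-0.01, -1.0, -0.002]] q [ 0.35  1.01 -0.7   1.92  1.08  0.67  0.69]
0.18059606253793245
```

View pics/s5.png

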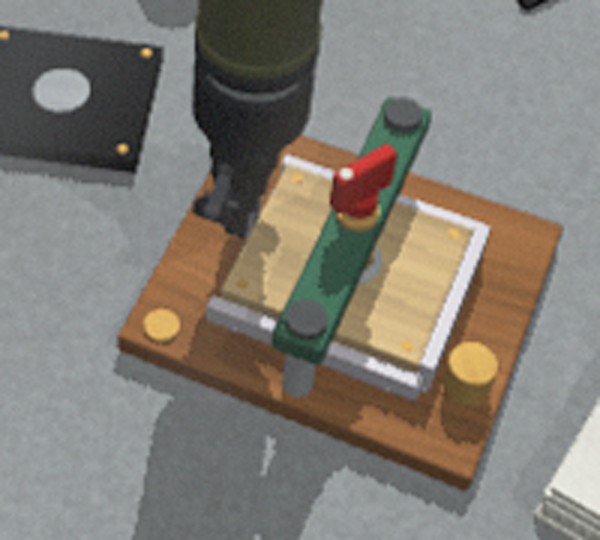

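Emit:
{"op": "move_arm", "data": {
  "moves": [
    [[0.2, 0.036, 0], [0, 0, 0]],
    [[0.2, 0.036, 0], [0, 0, 0]],
    [[0.2, 0.036, 0], [0, 0, 0]],
    [[0.2, 0.036, 0], [0, 0, 0]],
    [[0.2, 0.036, 0], [0, 0, 0]],
    [[0.2, 0.036, 0], [0, 0, 0]],
    [[0.2, 0.036, 0], [0, 0, 0]],
    [[0.2, 0.036, 0], [0, 0, 0]],
    [[0.2, 0.036, 0], [0, 0, 0]],
    [[0.2, 0.036, 0], [0, 0, 0]]
  ]
}}

```text
t: 11.9
tool_pos: [0.5401, -0.0174, 0.0255]
tcp_rot: [0.714, 0.021, -0.112, -0.691]
force: [-14.4, -2.0, 12.7]
width: 0.0001
```

Run:
```python
from h import *
s,Rm=st()
S=bot.get_image("scene");cv2.imwrite("pics/s6.png",cv2.resize(S["pixels"][250:350,340:460],(720,600),interpolation=cv2.INTER_CUBIC))
```

```text
t 11.9 p [ 0.5401 -0.0174  0.0255] F [-14.4  -2.   12.7] T [-0.467  3.034 -0.059] w 0.0001
R [[0.974, -0.125, -0.19], [0.186, -0.044, 0.982], [-0.131, -0.991, -0.019]] q [ 0.33  1.05 -0.74  1.81  0.94  0.85  0.83]
```

View pics/s6.png

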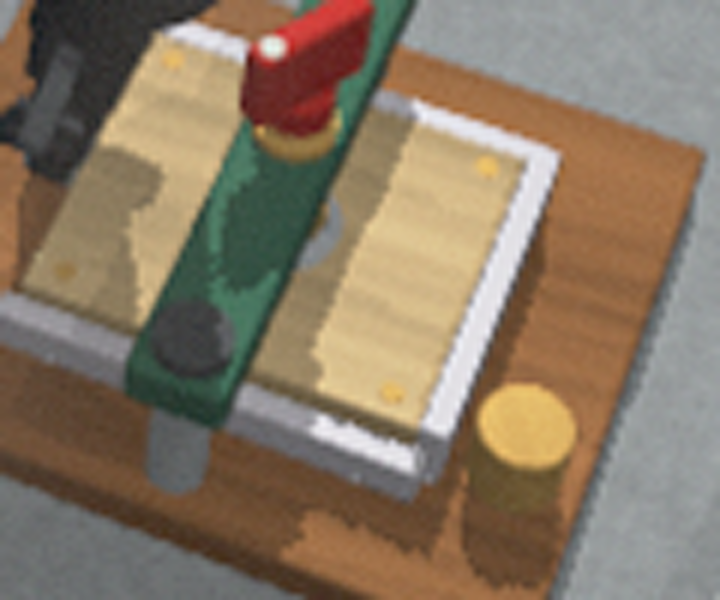

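Emit:
{"op": "move_arm", "data": {
  "moves": [
    [[-0.2, -0.04, 0], [0.1, -0.3, 0]],
    [[-0.2, -0.04, 0.05], [0.1, -0.3, 0]],
    [[-0.2, -0.04, 0.1], [0.1, -0.3, 0]],
    [[-0.1, 0, 0.5], [0.1, -0.3, 0]],
    [[0, 0, 0.8], [0.1, -0.3, 0]],
    [[0, 0, 0.8], [0, 0, 0]],
    [[0, 0, 0.8], [0, 0, 0.5]],
    [[0, 0, 0.8], [0, 0, 0.8]],
    [[0, 0, 0.8], [0, 0, 0.8]],
    [[0, 0, 0.4], [0, 0, 0.8]]
  ]
}}

```text
t: 13.2
tool_pos: [0.5286, -0.0167, 0.1882]
tcp_rot: [-0.69, -0.159, 0.144, 0.692]
force: [0.1, 0.7, -0.1]
width: -0.0001
```

Run:
```python
from h import *
s,Rm=st(); print(np.arctan2(Rm[1,0],Rm[0,0]))
```

```text
t 13.2 p [ 0.5286 -0.0167  0.1882] F [ 0.1  0.7 -0.1] T [-0.103 -0.019 -0.04 ] w -0.0001
R [[0.908, 0.02, -0.418], [0.418, 0.008, 0.909], [0.022, -1.0, -0.001]] q [ 0.5   0.78 -0.97  1.9   0.83  0.9   1.12]
0.4311331444528199
```

Emit:
{"op": "move_arm", "data": {
  "hand": 0,
  "moves": [
    [[0.3, 0.08, 0], [0, 0.05, 1]],
    [[0.3, 0.08, 0], [0, 0.05, 1]],
    [[0.3, 0.08, 0], [0, 0.05, 1]],
    [[0.3, 0.08, 0], [0, 0.05, 1]],
    [[0.3, 0.08, 0], [0, 0.05, 1]],
    [[0.3, 0.08, 0], [0, 0, 1]],
    [[0.3, 0.08, 0], [0, 0, 1]],
    [[0.3, 0.08, 0], [0, 0, 1]],
    [[0.3, 0.08, 0], [0, 0, 1]],
    [[0.3, 0.08, 0], [0, 0, 1]]
  ]
}}

```text
t: 14.45
tool_pos: [0.6303, 0.0104, 0.2021]
tcp_rot: [-0.568, -0.426, 0.406, 0.575]
force: [0.3, 0.9, -0.6]
width: 0.0425
```

Run:
```python
from h import *
s,Rm=st(); print(np.arctan2(Rm[1,0],Rm[0,0]))
W=bot.get_image("wrist");cv2.imwrite("pics/w7.png",W["pixels"])
S=bot.get_image("scene");cv2.imwrite("pics/s7.png",cv2.resize(S["pixels"][200:360,290:470],(675,600),interpolation=cv2.INTER_CUBIC))
```

```text
t 14.45 p [0.6303 0.0104 0.2021] F [ 0.3  0.9 -0.6] T [-0.022  0.016  0.038] w 0.0425
R [[0.308, 0.016, -0.951], [0.951, 0.025, 0.308], [0.028, -1.0, -0.008]] q [ 0.47  0.96 -1.15  1.57  0.91  1.2   1.98]
1.2574911300997214
```

View pics/w7.png

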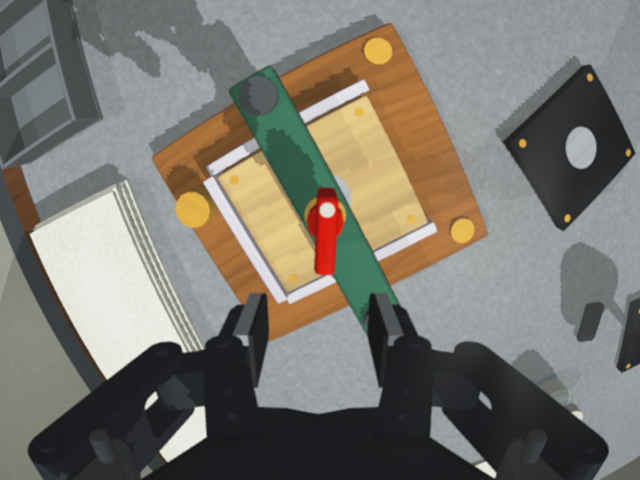

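View pics/s7.png

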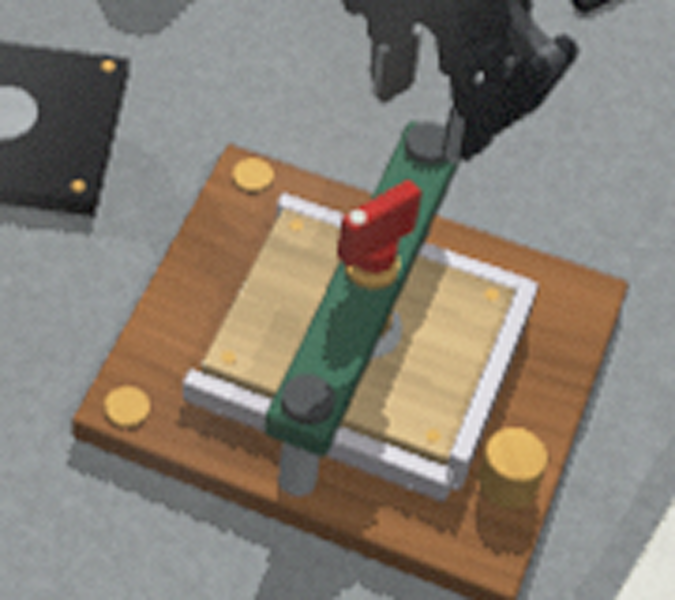

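The board is home: its far edge is against the aluminium stop and the disc is under the screw. In the wrist view the wing lies between white dot (327,210) and its far end (325,272), nearly along the tool's x. Next I compute the offset.

Run:
```python
from h import *
s,Rm=st(); W=bot.get_image("wrist"); im=W["pixels"]
cv2.imwrite("pics/w8.png",cv2.resize(im[170:300,260:400],(646,600),interpolation=cv2.INTER_CUBIC))
for n,(u,v,z) in dict(dot=(327,210,.1445),caps=(258,95,.097),far=(325,270,.1445)).items():
    p=onz(W,u,v,z,True); print(n,p.round(4),"tool",(Rm.T@(p-s["tool_pos"])).round(4))
```

```text
t 14.55 p [0.6306 0.0107 0.2019] F [-0.3  0.1 -0.1] T [-0.019  0.026  0.016] w 0.0429
R [[0.311, 0.017, -0.95], [0.95, 0.026, 0.311], [0.029, -1.0, -0.008]] q [ 0.47  0.96 -1.15  1.57  0.91  1.2   1.98]
dot [ 0.6162 -0.0173  0.1445] tool [-0.0328  0.0564  0.0054]
caps [ 0.6375 -0.0946  0.097 ] tool [-0.101   0.1023 -0.0386]
far [0.6281 0.0161 0.1445] tool [0.0026 0.0575 0.0046]
```

View pics/w8.png

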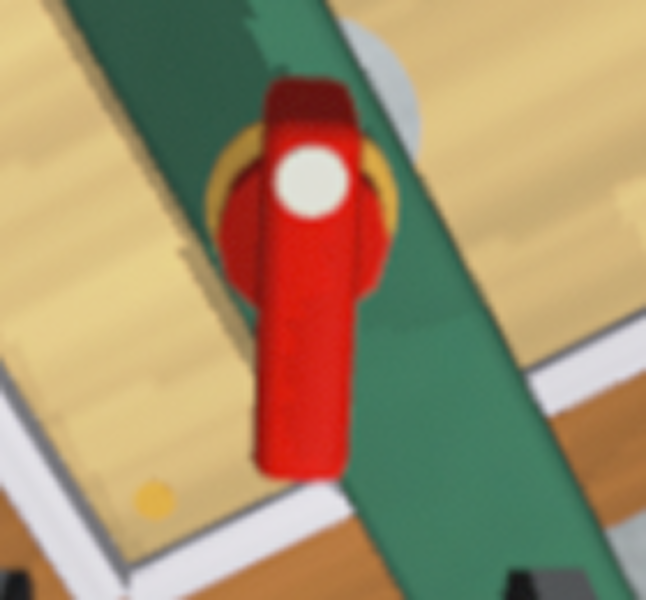

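Emit:
{"op": "move_arm", "data": {
  "moves": [
    [[-0.1, -0.16, 0], [-0.1, 0.07, -0.1]],
    [[-0.1, -0.16, 0], [-0.1, 0.07, -0.1]],
    [[-0.1, -0.16, -0.2], [-0.1, 0.07, -0.1]],
    [[0, 0, -0.4], [0, 0, 0]],
    [[0, 0, -0.4], [0, 0, 0]],
    [[0, 0, -0.4], [0, 0, 0]],
    [[0, 0, -0.4], [0, 0, 0]],
    [[0, 0, -0.4], [0, 0, 0]],
    [[0, 0, -0.2], [0, 0, 0]],
    [[0, 0, 0], [0, 0, 0]]
  ]
}}

```text
t: 15.85
tool_pos: [0.6186, -0.0057, 0.1237]
tcp_rot: [-0.578, -0.405, 0.408, 0.579]
force: [0.4, 0.5, -0.1]
width: 0.0429
```

Run:
```python
from h import *
s,Rm=st(); print(np.arctan2(Rm[1,0],Rm[0,0]))
W=bot.get_image("wrist");cv2.imwrite("pics/w9.png",W["pixels"])
S=bot.get_image("scene");cv2.imwrite("pics/s9.png",cv2.resize(S["pixels"][200:320,320:455],(675,600),interpolation=cv2.INTER_CUBIC))
```

```text
t 15.85 p [ 0.6186 -0.0057  0.1237] F [ 0.4  0.5 -0.1] T [-0.016 -0.029 -0.029] w 0.0429
R [[0.339, -0.004, -0.941], [0.941, -0.002, 0.339], [-0.004, -1.0, 0.003]] q [ 0.46  1.04 -1.07  1.65  1.01  1.11  1.88]
1.2252290680484228
```

View pics/w9.png

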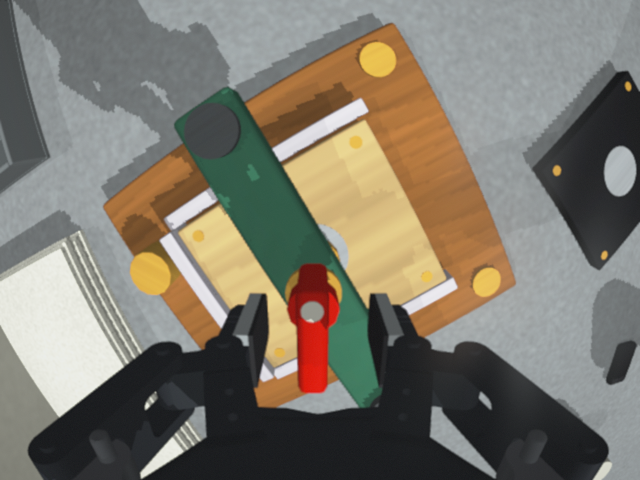

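View pics/s9.png

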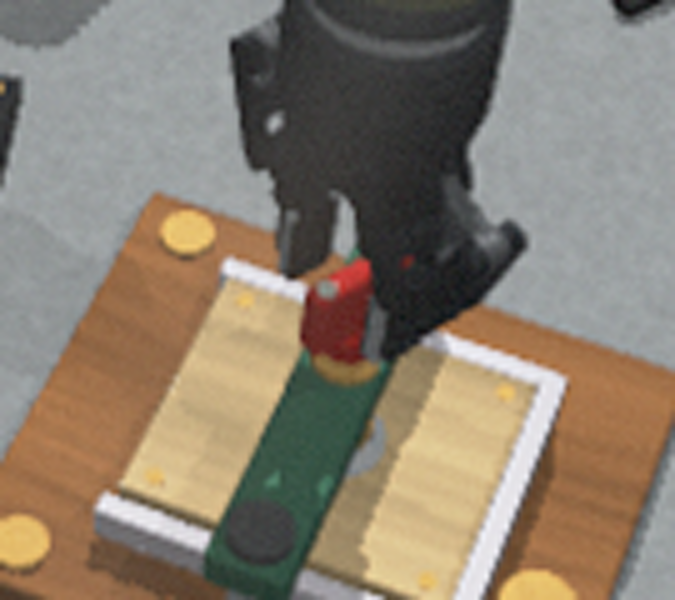

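Emit:
{"op": "move_arm", "data": {
  "moves": [
    [[0.08, 0.08, -0.1], [0, 0, 0]],
    [[0.02, 0, -0.1], [0, 0, 0]],
    [[0, 0, 0], [0, 0, 0]],
    [[0, 0, 0], [0, 0, 0]],
    [[0, 0, 0], [0, 0, 0]],
    [[0, 0, 0], [0, 0, 0]],
    [[0, 0, 0], [0, 0, 0]],
    [[0, 0, 0], [0, 0, 0]],
    [[0, 0, 0], [0, 0, 0]],
    [[0, 0, 0], [0, 0, 0]]
  ]
}}

```text
t: 17.2
tool_pos: [0.623, -0.0028, 0.1195]
tcp_rot: [0.579, 0.406, -0.407, -0.578]
force: [-0.2, -0.4, -0.0]
width: 0.0428
```

Emit:
{"op": "move_arm", "data": {
  "hand": -1,
  "moves": [
    [[0, 0, 0], [0, 0, 0]],
    [[0, 0, 0], [0, 0, 0]],
    [[0, 0, 0], [0, 0, 0]],
    [[0, 0, 0], [0, 0, 0]],
    [[0, 0, 0], [0, 0, 0]],
    [[0, 0, 0], [0, 0, 0]],
    [[0, 0, 0], [0, 0, 0]],
    [[0, 0, 0], [0, 0, 0]],
    [[0, 0, 0], [0, 0, 0]],
    [[0, 0, 0], [0, 0, 0]]
  ]
}}

```text
t: 18.45
tool_pos: [0.6223, -0.0025, 0.1197]
tcp_rot: [0.579, 0.406, -0.407, -0.578]
force: [-0.0, -0.4, 0.9]
width: 0.011
```

Run:
```python
from h import *
s,Rm=st(); print(np.arctan2(Rm[1,0],Rm[0,0]))
W=bot.get_image("wrist");cv2.imwrite("pics/w10.png",W["pixels"])
```

```text
t 18.45 p [ 0.6223 -0.0025  0.1197] F [-0.  -0.4  0.9] T [ 0.004  0.093 -0.034] w 0.011
R [[0.339, -0.002, -0.941], [0.941, -0.002, 0.339], [-0.002, -1.0, 0.001]] q [ 0.45  1.05 -1.07  1.64  1.01  1.1   1.88]
1.225207016206039
```

View pics/w10.png

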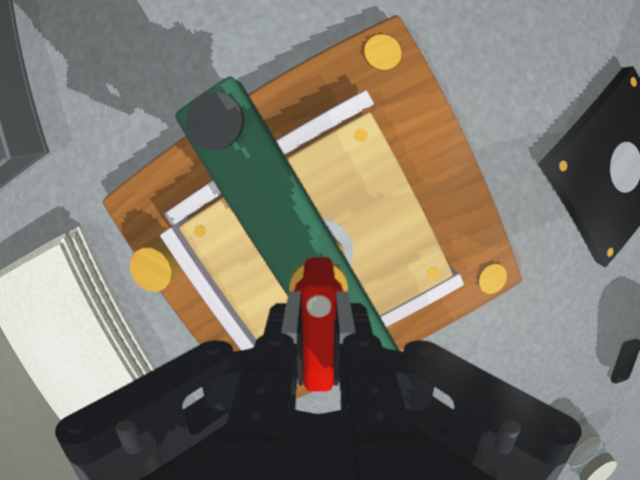

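The wing is gripped (width 11 mm, near its 12 mm). Now a cautious first turn, to learn how the torque reads.

Emit:
{"op": "move_arm", "data": {
  "moves": [
    [[0, 0, -0.005], [0, 0, -0.5]],
    [[0, 0, -0.005], [0, 0, -0.5]],
    [[0, 0, -0.005], [0, 0, -0.5]],
    [[0, 0, -0.005], [0, 0, -0.5]],
    [[0, 0, -0.005], [0, 0, -0.5]],
    [[0, 0, -0.005], [0, 0, -0.5]],
    [[0, 0, -0.005], [0, 0, -0.5]],
    [[0, 0, -0.005], [0, 0, -0.5]],
    [[0, 0, -0.005], [0, 0, -0.5]],
    [[0, 0, -0.005], [0, 0, -0.5]]
  ]
}}

```text
t: 19.75
tool_pos: [0.6226, -0.0028, 0.1183]
tcp_rot: [0.652, 0.274, -0.275, -0.651]
force: [-1.2, 0.1, -0.3]
width: 0.0116
```

```bash
cat > fz.py <<'E'
from h import *
import sys
def fz(n=6):
    L=[]
    for i in range(n):
        s=bot.observe(); Rm=R.from_quat(s["tcp_rot"]).as_matrix()
        L.append([s["t"],s["ft_torque"][2],s["effort"][6],np.arctan2(Rm[1,0],Rm[0,0]),s["tool_pos"][2],*s["force"]])
        if i<n-1: bot.get_image("wrist")
    L=np.array(L); print("t  Tz  eff7  yaw  z  F"); print(L.round(4)); print("mean",L.mean(0).round(4)); s,_=st()
    print("eff",s["effort"].round(4))
if __name__=="__main__": fz(int(sys.argv[1]))
E
python3 fz.py 5
```

```text
t  Tz  eff7  yaw  z  F
[[ 1.9750e+01 -2.8700e-02  3.1790e-01  7.9740e-01  1.1830e-01 -1.1665e+00
   7.1900e-02 -2.9860e-01]
 [ 1.9800e+01 -2.3200e-02  6.1000e-03  7.9640e-01  1.1830e-01  2.9970e-01
   2.3820e-01 -1.6250e-01]
 [ 1.9850e+01 -1.1800e-02 -1.9970e-01  7.9910e-01  1.1830e-01 -7.1040e-01
   1.0260e-01  5.0520e-01]
 [ 1.9900e+01  1.6000e-02 -6.3700e-02  8.0010e-01  1.1830e-01  8.7000e-02
   4.8410e-01 -2.7440e-01]
 [ 1.9950e+01 -1.9800e-02 -7.1000e-03  8.0040e-01  1.1830e-01 -1.7550e-01
  -7.0900e-01  1.8380e-01]]
mean [ 1.985e+01 -1.350e-02  1.070e-02  7.987e-01  1.183e-01 -3.331e-01
  3.760e-02 -9.300e-03]
t 19.95 p [ 0.6226 -0.0028  0.1183] F [-0.2 -0.7  0.2] T [-0.064  0.1   -0.02 ] w 0.0111
R [[0.696, -0.001, -0.718], [0.718, -0.002, 0.696], [-0.002, -1.0, -0.0]] q [ 0.42  1.01 -0.99  1.64  0.96  1.04  1.49]
eff [-1.09600e-01 -5.60836e+01 -1.34565e+01 -1.02404e+01  7.34000e-02
 -1.32900e-01 -7.10000e-03]
```

Emit:
{"op": "move_arm", "data": {
  "moves": [
    [[0, 0, -0.005], [0, 0, -0.5]],
    [[0, 0, -0.005], [0, 0, -0.5]],
    [[0, 0, -0.005], [0, 0, -0.5]],
    [[0, 0, -0.005], [0, 0, -0.5]],
    [[0, 0, -0.005], [0, 0, -0.5]],
    [[0, 0, -0.005], [0, 0, -0.5]],
    [[0, 0, -0.005], [0, 0, -0.5]],
    [[0, 0, -0.002], [0, 0, -0.25]],
    [[0, 0, -0.002], [0, 0, -0.25]],
    [[0, 0, -0.002], [0, 0, -0.25]]
  ]
}}

```text
t: 21.2
tool_pos: [0.6229, -0.0031, 0.1171]
tcp_rot: [0.691, 0.153, -0.154, -0.69]
force: [-0.2, -0.6, 0.7]
width: 0.0109
```

```bash
python3 fz.py 7
```

```text
t  Tz  eff7  yaw  z  F
[[ 2.1200e+01  3.8800e-02  1.5160e-01  4.3740e-01  1.1710e-01 -1.9920e-01
  -5.8810e-01  7.0090e-01]
 [ 2.1250e+01 -2.5300e-02  9.0000e-03  4.3670e-01  1.1710e-01  1.8960e-01
   1.6150e-01  1.0582e+00]
 [ 2.1300e+01 -4.0400e-02 -8.8700e-02  4.3820e-01  1.1710e-01 -1.0766e+00
  -1.3490e-01  5.1220e-01]
 [ 2.1350e+01 -1.4600e-02 -2.3100e-02  4.3860e-01  1.1710e-01 -1.0799e+00
   4.5000e-01  2.8790e-01]
 [ 2.1400e+01  4.4000e-02  4.1000e-03  4.3880e-01  1.1720e-01 -5.1890e-01
  -3.5350e-01  1.3740e+00]
 [ 2.1450e+01 -7.3000e-03  1.2800e-02  4.3880e-01  1.1710e-01 -6.5390e-01
   1.3690e-01 -1.5660e-01]
 [ 2.1500e+01  7.2000e-03  1.4800e-02  4.3880e-01  1.1710e-01 -1.4280e-01
  -2.0180e-01  9.8960e-01]]
mean [ 2.135e+01  4.000e-04  1.150e-02  4.382e-01  1.171e-01 -4.974e-01
 -7.570e-02  6.809e-01]
t 21.5 p [ 0.6229 -0.0031  0.1171] F [-0.1 -0.2  1. ] T [-0.066  0.07   0.007] w 0.0111
R [[0.905, -0.002, -0.425], [0.425, -0.001, 0.905], [-0.002, -1.0, -0.001]] q [ 0.39  0.99 -0.91  1.64  0.91  0.99  1.17]
eff [-1.50800e-01 -5.61069e+01 -1.24933e+01 -1.05896e+01  3.78000e-02
 -1.50300e-01  1.48000e-02]
```

Emit:
{"op": "move_arm", "data": {
  "moves": [
    [[0, 0, -0.003], [0, 0, -0.3]],
    [[0, 0, -0.003], [0, 0, -0.3]],
    [[0, 0, -0.003], [0, 0, -0.3]],
    [[0, 0, -0.003], [0, 0, -0.3]],
    [[0, 0, -0.003], [0, 0, -0.3]],
    [[0, 0, -0.003], [0, 0, -0.3]],
    [[0, 0, -0.003], [0, 0, -0.2]],
    [[0, 0, -0.001], [0, 0, -0.1]],
    [[0, 0, 0], [0, 0, 0]],
    [[0, 0, 0], [0, 0, 0]]
  ]
}}

```text
t: 22.75
tool_pos: [0.6229, -0.0033, 0.1166]
tcp_rot: [0.702, 0.091, -0.092, -0.701]
force: [-0.5, -0.9, 1.3]
width: 0.011
```

```bash
python3 fz.py 3
```

```text
t  Tz  eff7  yaw  z  F
[[ 2.2750e+01 -1.7600e-02  1.1000e-02  2.5860e-01  1.1660e-01 -4.5060e-01
  -9.4360e-01  1.3433e+00]
 [ 2.2800e+01  1.5000e-02  1.0700e-02  2.5870e-01  1.1660e-01 -8.5240e-01
  -5.1310e-01  1.1219e+00]
 [ 2.2850e+01  1.8500e-02  1.2000e-02  2.5870e-01  1.1660e-01 -9.4850e-01
  -3.6350e-01  1.2761e+00]]
mean [ 2.2800e+01  5.3000e-03  1.1200e-02  2.5870e-01  1.1660e-01 -7.5050e-01
 -6.0670e-01  1.2471e+00]
t 22.85 p [ 0.6229 -0.0033  0.1166] F [-0.9 -0.4  1.3] T [-0.1    0.041  0.018] w 0.0109
R [[0.967, -0.002, -0.256], [0.256, -0.001, 0.967], [-0.002, -1.0, -0.001]] q [ 0.38  0.97 -0.87  1.65  0.88  0.97  1.01]
eff [-2.51300e-01 -5.59106e+01 -1.19481e+01 -1.07309e+01  2.05000e-02
 -2.07100e-01  1.20000e-02]
```

Emit:
{"op": "move_arm", "data": {
  "moves": [
    [[0, 0, -0.003], [0, 0, -0.3]],
    [[0, 0, -0.003], [0, 0, -0.3]],
    [[0, 0, -0.003], [0, 0, -0.3]],
    [[0, 0, -0.003], [0, 0, -0.3]],
    [[0, 0, -0.003], [0, 0, -0.3]],
    [[0, 0, -0.003], [0, 0, -0.3]],
    [[0, 0, -0.003], [0, 0, -0.2]],
    [[0, 0, -0.001], [0, 0, -0.1]],
    [[0, 0, 0], [0, 0, 0]],
    [[0, 0, 0], [0, 0, 0]]
  ]
}}

```text
t: 24.1
tool_pos: [0.623, -0.0035, 0.116]
tcp_rot: [0.707, 0.027, -0.028, -0.706]
force: [-0.4, -1.2, 1.5]
width: 0.0109
```

```bash
python3 fz.py 2
```

```text
t  Tz  eff7  yaw  z  F
[[ 2.4100e+01  5.4400e-02  1.2000e-02  7.8500e-02  1.1600e-01 -3.9350e-01
  -1.2229e+00  1.5321e+00]
 [ 2.4150e+01 -1.0400e-02  1.1700e-02  7.8500e-02  1.1600e-01 -1.2415e+00
  -5.3830e-01  1.8683e+00]]
mean [ 2.4125e+01  2.2000e-02  1.1800e-02  7.8500e-02  1.1600e-01 -8.1750e-01
 -8.8060e-01  1.7002e+00]
t 24.15 p [ 0.6229 -0.0035  0.116 ] F [-1.2 -0.5  1.9] T [-0.148  0.157 -0.01 ] w 0.0112
R [[0.997, -0.002, -0.078], [0.078, -0.001, 0.997], [-0.002, -1.0, -0.001]] q [ 0.36  0.96 -0.84  1.65  0.85  0.94  0.85]
eff [-3.83200e-01 -5.57161e+01 -1.13959e+01 -1.08715e+01  2.20000e-03
 -2.72600e-01  1.17000e-02]
```

Emit:
{"op": "move_arm", "data": {
  "moves": [
    [[0, 0, -0.003], [0, 0, -0.3]],
    [[0, 0, -0.003], [0, 0, -0.3]],
    [[0, 0, -0.003], [0, 0, -0.3]],
    [[0, 0, -0.003], [0, 0, -0.3]],
    [[0, 0, -0.003], [0, 0, -0.3]],
    [[0, 0, -0.003], [0, 0, -0.3]],
    [[0, 0, -0.003], [0, 0, -0.2]],
    [[0, 0, -0.001], [0, 0, -0.1]],
    [[0, 0, 0], [0, 0, 0]],
    [[0, 0, 0], [0, 0, 0]]
  ]
}}

```text
t: 25.4
tool_pos: [0.6229, -0.0037, 0.1154]
tcp_rot: [0.707, -0.037, 0.035, -0.706]
force: [-0.8, -0.4, 1.0]
width: 0.0109
```

```bash
python3 fz.py 2
```

```text
t  Tz  eff7  yaw  z  F
[[ 2.5400e+01 -2.7800e-02  1.3000e-02 -1.0160e-01  1.1540e-01 -7.6410e-01
  -4.0600e-01  1.0450e+00]
 [ 2.5450e+01  5.8000e-03  1.2700e-02 -1.0160e-01  1.1540e-01 -1.1110e+00
  -1.7894e+00  2.3605e+00]]
mean [ 2.5425e+01 -1.1000e-02  1.2800e-02 -1.0160e-01  1.1540e-01 -9.3750e-01
 -1.0977e+00  1.7028e+00]
t 25.45 p [ 0.6229 -0.0037  0.1154] F [-1.1 -1.8  2.4] T [-0.172  0.215  0.006] w 0.0111
R [[0.995, -0.002, 0.101], [-0.101, -0.001, 0.995], [-0.002, -1.0, -0.002]] q [ 0.34  0.95 -0.79  1.65  0.82  0.91  0.69]
eff [-5.07900e-01 -5.55070e+01 -1.08227e+01 -1.10180e+01 -9.60000e-03
 -3.42900e-01  1.27000e-02]
```

Emit:
{"op": "move_arm", "data": {
  "moves": [
    [[0, 0, -0.003], [0, 0, -0.3]],
    [[0, 0, -0.003], [0, 0, -0.3]],
    [[0, 0, -0.003], [0, 0, -0.3]],
    [[0, 0, -0.003], [0, 0, -0.3]],
    [[0, 0, -0.003], [0, 0, -0.3]],
    [[0, 0, -0.003], [0, 0, -0.3]],
    [[0, 0, -0.003], [0, 0, -0.2]],
    [[0, 0, -0.001], [0, 0, -0.1]],
    [[0, 0, 0], [0, 0, 0]],
    [[0, 0, 0], [0, 0, 0]]
  ]
}}

```text
t: 26.7
tool_pos: [0.6229, -0.0039, 0.1148]
tcp_rot: [0.701, -0.1, 0.099, -0.699]
force: [-1.2, -1.2, 2.6]
width: 0.0115
```

```bash
python3 fz.py 2
```

```text
t  Tz  eff7  yaw  z  F
[[ 2.6700e+01  2.3700e-02  1.4100e-02 -2.8170e-01  1.1480e-01 -1.1612e+00
  -1.2197e+00  2.6273e+00]
 [ 2.6750e+01  2.7900e-02  1.3800e-02 -2.8170e-01  1.1480e-01 -1.9018e+00
  -9.4160e-01  2.3514e+00]]
mean [ 2.6725e+01  2.5800e-02  1.4000e-02 -2.8170e-01  1.1480e-01 -1.5315e+00
 -1.0806e+00  2.4894e+00]
t 26.75 p [ 0.6229 -0.0039  0.1148] F [-1.9 -0.9  2.4] T [-0.223  0.249  0.028] w 0.011
R [[0.961, -0.002, 0.278], [-0.278, -0.001, 0.961], [-0.002, -1.0, -0.002]] q [ 0.33  0.94 -0.75  1.65  0.79  0.89  0.54]
eff [-6.28800e-01 -5.52878e+01 -1.02297e+01 -1.11717e+01 -1.64000e-02
 -4.18700e-01  1.38000e-02]
```

Emit:
{"op": "move_arm", "data": {
  "moves": [
    [[0, 0, -0.003], [0, 0, -0.3]],
    [[0, 0, -0.003], [0, 0, -0.3]],
    [[0, 0, -0.003], [0, 0, -0.3]],
    [[0, 0, -0.003], [0, 0, -0.3]],
    [[0, 0, -0.003], [0, 0, -0.3]],
    [[0, 0, -0.003], [0, 0, -0.3]],
    [[0, 0, -0.003], [0, 0, -0.2]],
    [[0, 0, -0.001], [0, 0, -0.1]],
    [[0, 0, 0], [0, 0, 0]],
    [[0, 0, 0], [0, 0, 0]]
  ]
}}

```text
t: 28.0
tool_pos: [0.6228, -0.004, 0.1142]
tcp_rot: [0.689, -0.163, 0.161, -0.688]
force: [-0.9, -1.5, 2.6]
width: 0.0112
```

```bash
python3 fz.py 2
```

```text
t  Tz  eff7  yaw  z  F
[[ 2.8000e+01 -1.7000e-03  1.5300e-02 -4.6180e-01  1.1420e-01 -9.0770e-01
  -1.4974e+00  2.5827e+00]
 [ 2.8050e+01  5.7000e-03  1.5000e-02 -4.6180e-01  1.1420e-01 -1.2648e+00
  -1.6024e+00  2.9411e+00]]
mean [ 2.8025e+01  2.0000e-03  1.5200e-02 -4.6180e-01  1.1420e-01 -1.0863e+00
 -1.5499e+00  2.7619e+00]
t 28.05 p [ 0.6228 -0.004   0.1142] F [-1.3 -1.6  2.9] T [-0.195  0.253  0.006] w 0.0113
R [[0.895, -0.003, 0.446], [-0.446, -0.001, 0.895], [-0.002, -1.0, -0.002]] q [ 0.31  0.92 -0.71  1.65  0.75  0.86  0.39]
eff [-7.38200e-01 -5.50581e+01 -9.61360e+00 -1.13302e+01 -1.88000e-02
 -4.97800e-01  1.50000e-02]
```

Emit:
{"op": "move_arm", "data": {
  "moves": [
    [[0, 0, -0.003], [0, 0, -0.3]],
    [[0, 0, -0.003], [0, 0, -0.3]],
    [[0, 0, -0.003], [0, 0, -0.3]],
    [[0, 0, -0.003], [0, 0, -0.3]],
    [[0, 0, -0.003], [0, 0, -0.3]],
    [[0, 0, -0.003], [0, 0, -0.3]],
    [[0, 0, -0.003], [0, 0, -0.2]],
    [[0, 0, -0.001], [0, 0, -0.1]],
    [[0, 0, 0], [0, 0, 0]],
    [[0, 0, 0], [0, 0, 0]]
  ]
}}

```text
t: 29.3
tool_pos: [0.6227, -0.0042, 0.1136]
tcp_rot: [0.672, -0.224, 0.222, -0.67]
force: [-1.2, -0.9, 3.6]
width: 0.0112
```

```bash
python3 fz.py 2
```

```text
t  Tz  eff7  yaw  z  F
[[ 2.9300e+01  1.3400e-02  1.6600e-02 -6.4190e-01  1.1360e-01 -1.2375e+00
  -9.0970e-01  3.6045e+00]
 [ 2.9350e+01 -3.4200e-02  1.6300e-02 -6.4190e-01  1.1360e-01 -1.6361e+00
  -9.2550e-01  3.0746e+00]]
mean [ 2.9325e+01 -1.0400e-02  1.6500e-02 -6.4190e-01  1.1360e-01 -1.4368e+00
 -9.1760e-01  3.3395e+00]
t 29.35 p [ 0.6227 -0.0042  0.1136] F [-1.6 -0.9  3.1] T [-0.246  0.33  -0.034] w 0.0112
R [[0.801, -0.003, 0.599], [-0.599, -0.001, 0.801], [-0.002, -1.0, -0.003]] q [ 0.29  0.91 -0.66  1.65  0.72  0.84  0.24]
eff [-8.36700e-01 -5.48163e+01 -8.97680e+00 -1.14915e+01 -1.73000e-02
 -5.79400e-01  1.63000e-02]
```

Emit:
{"op": "move_arm", "data": {
  "moves": [
    [[0, 0, -0.003], [0, 0, -0.3]],
    [[0, 0, -0.003], [0, 0, -0.3]],
    [[0, 0, -0.003], [0, 0, -0.3]],
    [[0, 0, -0.003], [0, 0, -0.3]],
    [[0, 0, -0.003], [0, 0, -0.3]],
    [[0, 0, -0.003], [0, 0, -0.3]],
    [[0, 0, -0.003], [0, 0, -0.2]],
    [[0, 0, -0.001], [0, 0, -0.1]],
    [[0, 0, 0], [0, 0, 0]],
    [[0, 0, 0], [0, 0, 0]]
  ]
}}

```text
t: 30.6
tool_pos: [0.6226, -0.0043, 0.1131]
tcp_rot: [0.649, -0.283, 0.282, -0.647]
force: [-1.0, -1.3, 4.3]
width: 0.011
```

```bash
python3 fz.py 2
```

```text
t  Tz  eff7  yaw  z  F
[[ 3.0600e+01 -4.9200e-02  1.8100e-02 -8.2190e-01  1.1310e-01 -1.0232e+00
  -1.2954e+00  4.2888e+00]
 [ 3.0650e+01 -2.1800e-02  1.7700e-02 -8.2200e-01  1.1310e-01 -1.9752e+00
  -4.5460e-01  3.8584e+00]]
mean [ 3.0625e+01 -3.5500e-02  1.7900e-02 -8.2190e-01  1.1310e-01 -1.4992e+00
 -8.7500e-01  4.0736e+00]
t 30.65 p [ 0.6226 -0.0044  0.1131] F [-2.  -0.5  3.9] T [-0.243  0.369 -0.022] w 0.0111
R [[0.681, -0.003, 0.732], [-0.732, -0.001, 0.681], [-0.002, -1.0, -0.003]] q [ 0.26  0.9  -0.62  1.65  0.68  0.82  0.09]
eff [-9.17600e-01 -5.45671e+01 -8.31800e+00 -1.16540e+01 -1.25000e-02
 -6.63100e-01  1.77000e-02]
```

Emit:
{"op": "move_arm", "data": {
  "moves": [
    [[0, 0, -0.002], [0, 0, -0.3]],
    [[0, 0, -0.002], [0, 0, -0.3]],
    [[0, 0, -0.002], [0, 0, -0.3]],
    [[0, 0, -0.002], [0, 0, -0.3]],
    [[0, 0, -0.002], [0, 0, -0.3]],
    [[0, 0, -0.002], [0, 0, -0.3]],
    [[0, 0, -0.002], [0, 0, -0.2]],
    [[0, 0, 0], [0, 0, -0.1]],
    [[0, 0, 0], [0, 0, 0]],
    [[0, 0, 0], [0, 0, 0]]
  ]
}}

```text
t: 31.9
tool_pos: [0.6224, -0.0045, 0.1125]
tcp_rot: [0.621, -0.341, 0.339, -0.619]
force: [-1.9, -1.0, 3.8]
width: 0.0113
```

```bash
python3 fz.py 2
```

```text
t  Tz  eff7  yaw  z  F
[[ 3.1900e+01 -4.5100e-02  1.7500e-02 -1.0019e+00  1.1250e-01 -1.9388e+00
  -9.5090e-01  3.7918e+00]
 [ 3.1950e+01 -2.6900e-02  1.7100e-02 -1.0019e+00  1.1250e-01 -9.0120e-01
  -1.0857e+00  4.8828e+00]]
mean [ 3.1925e+01 -3.6000e-02  1.7300e-02 -1.0019e+00  1.1250e-01 -1.4200e+00
 -1.0183e+00  4.3373e+00]
t 31.95 p [ 0.6224 -0.0045  0.1125] F [-0.9 -1.1  4.9] T [-0.321  0.359 -0.027] w 0.0113
R [[0.539, -0.004, 0.842], [-0.842, -0.001, 0.539], [-0.002, -1.0, -0.003]] q [ 0.24  0.89 -0.57  1.66  0.63  0.79 -0.05]
eff [-9.39900e-01 -5.47047e+01 -7.69610e+00 -1.18318e+01 -3.05000e-02
 -6.75000e-01  1.71000e-02]
```

Emit:
{"op": "move_arm", "data": {
  "moves": [
    [[0, 0, -0.002], [0, 0, -0.3]],
    [[0, 0, -0.002], [0, 0, -0.3]],
    [[0, 0, -0.002], [0, 0, -0.3]],
    [[0, 0, -0.002], [0, 0, -0.3]],
    [[0, 0, -0.002], [0, 0, -0.3]],
    [[0, 0, -0.002], [0, 0, -0.3]],
    [[0, 0, -0.002], [0, 0, -0.2]],
    [[0, 0, 0], [0, 0, -0.1]],
    [[0, 0, 0], [0, 0, 0]],
    [[0, 0, 0], [0, 0, 0]]
  ]
}}

```text
t: 33.2
tool_pos: [0.6222, -0.0046, 0.112]
tcp_rot: [0.588, -0.395, 0.393, -0.586]
force: [-2.5, -1.9, 3.8]
width: 0.011
```

```bash
python3 fz.py 2
```

```text
t  Tz  eff7  yaw  z  F
[[ 3.3200e+01  4.4600e-02 -4.1000e-03 -1.1818e+00  1.1200e-01 -2.5169e+00
  -1.8645e+00  3.7588e+00]
 [ 3.3250e+01  5.3700e-02 -4.4000e-03 -1.1817e+00  1.1200e-01 -2.0207e+00
  -7.9180e-01  3.1444e+00]]
mean [ 3.3225e+01  4.9200e-02 -4.3000e-03 -1.1817e+00  1.1200e-01 -2.2688e+00
 -1.3282e+00  3.4516e+00]
t 33.25 p [ 0.6223 -0.0046  0.112 ] F [-2.  -0.8  3.1] T [-0.294  0.389  0.054] w 0.011
R [[0.379, -0.004, 0.925], [-0.925, -0.0, 0.379], [-0.001, -1.0, -0.004]] q [ 0.22  0.88 -0.53  1.66  0.59  0.77 -0.2 ]
eff [-9.50000e-01 -5.47247e+01 -7.02900e+00 -1.20095e+01 -5.70000e-02
 -7.10000e-01 -4.40000e-03]
```

The torque has changed (effort −0.021 N·m), so there's contact. Smaller steps from here.

Emit:
{"op": "move_arm", "data": {
  "moves": [
    [[0, 0, -0.002], [0, 0, -0.2]],
    [[0, 0, -0.002], [0, 0, -0.2]],
    [[0, 0, -0.001], [0, 0, -0.2]],
    [[0, 0, 0], [0, 0, -0.1]],
    [[0, 0, 0], [0, 0, 0]],
    [[0, 0, 0], [0, 0, 0]],
    [[0, 0, 0], [0, 0, 0]],
    [[0, 0, 0], [0, 0, 0]],
    [[0, 0, 0], [0, 0, 0]],
    [[0, 0, 0], [0, 0, 0]]
  ]
}}

```text
t: 34.5
tool_pos: [0.6222, -0.0046, 0.1119]
tcp_rot: [0.576, -0.413, 0.41, -0.574]
force: [-1.6, -1.3, 4.1]
width: 0.0114
```

```bash
python3 fz.py 3
```

```text
t  Tz  eff7  yaw  z  F
[[ 3.4500e+01  4.4600e-02 -1.9600e-02 -1.2416e+00  1.1190e-01 -1.6066e+00
  -1.3149e+00  4.0702e+00]
 [ 3.4550e+01  4.7000e-03 -1.9500e-02 -1.2416e+00  1.1190e-01 -2.0843e+00
  -4.5400e-01  4.2136e+00]
 [ 3.4600e+01  2.1400e-02 -1.9300e-02 -1.2416e+00  1.1180e-01 -1.9710e+00
  -1.2912e+00  3.6952e+00]]
mean [ 3.4550e+01  2.3600e-02 -1.9500e-02 -1.2416e+00  1.1190e-01 -1.8873e+00
 -1.0200e+00  3.9930e+00]
t 34.6 p [ 0.6222 -0.0046  0.1118] F [-2.  -1.3  3.7] T [-0.335  0.291  0.021] w 0.0111
R [[0.323, -0.004, 0.946], [-0.946, 0.0, 0.323], [-0.002, -1.0, -0.004]] q [ 0.21  0.88 -0.51  1.66  0.58  0.76 -0.24]
eff [-9.29300e-01 -5.46577e+01 -6.78820e+00 -1.20671e+01 -6.85000e-02
 -7.33900e-01 -1.93000e-02]
```

Emit:
{"op": "move_arm", "data": {
  "moves": [
    [[0, 0, -0.002], [0, 0, -0.2]],
    [[0, 0, -0.002], [0, 0, -0.2]],
    [[0, 0, -0.001], [0, 0, -0.2]],
    [[0, 0, 0], [0, 0, -0.1]],
    [[0, 0, 0], [0, 0, 0]],
    [[0, 0, 0], [0, 0, 0]],
    [[0, 0, 0], [0, 0, 0]],
    [[0, 0, 0], [0, 0, 0]],
    [[0, 0, 0], [0, 0, 0]],
    [[0, 0, 0], [0, 0, 0]]
  ]
}}

```text
t: 35.85
tool_pos: [0.6221, -0.0046, 0.1117]
tcp_rot: [0.563, -0.43, 0.427, -0.562]
force: [-2.6, -1.4, 4.1]
width: 0.011
```

```bash
python3 fz.py 3
```

```text
t  Tz  eff7  yaw  z  F
[[ 3.5850e+01  2.2200e-02 -3.6200e-02 -1.3014e+00  1.1170e-01 -2.6007e+00
  -1.3933e+00  4.1325e+00]
 [ 3.5900e+01  1.4100e-02 -3.6100e-02 -1.3014e+00  1.1170e-01 -1.5247e+00
  -8.7930e-01  3.8876e+00]
 [ 3.5950e+01  2.5800e-02 -3.6000e-02 -1.3014e+00  1.1170e-01 -1.8052e+00
  -2.4101e+00  3.7894e+00]]
mean [ 3.5900e+01  2.0700e-02 -3.6100e-02 -1.3014e+00  1.1170e-01 -1.9769e+00
 -1.5609e+00  3.9365e+00]
t 35.95 p [ 0.6221 -0.0046  0.1117] F [-1.8 -2.4  3.8] T [-0.318  0.403  0.026] w 0.0111
R [[0.266, -0.004, 0.964], [-0.964, 0.0, 0.266], [-0.001, -1.0, -0.004]] q [ 0.2   0.88 -0.49  1.66  0.56  0.76 -0.29]
eff [-9.27300e-01 -5.45928e+01 -6.54730e+00 -1.21236e+01 -8.13000e-02
 -7.58400e-01 -3.60000e-02]
```

Emit:
{"op": "move_arm", "data": {
  "moves": [
    [[0, 0, -0.002], [0, 0, -0.2]],
    [[0, 0, -0.001], [0, 0, -0.15]],
    [[0, 0, 0], [0, 0, -0.1]],
    [[0, 0, 0], [0, 0, 0]],
    [[0, 0, 0], [0, 0, 0]],
    [[0, 0, 0], [0, 0, 0]],
    [[0, 0, 0], [0, 0, 0]],
    [[0, 0, 0], [0, 0, 0]],
    [[0, 0, 0], [0, 0, 0]],
    [[0, 0, 0], [0, 0, 0]]
  ]
}}

```text
t: 37.2
tool_pos: [0.6221, -0.0046, 0.1116]
tcp_rot: [0.555, -0.44, 0.438, -0.553]
force: [-2.0, -1.5, 4.5]
width: 0.0111
```

```bash
python3 fz.py 5
```

```text
t  Tz  eff7  yaw  z  F
[[ 3.7200e+01  3.6500e-02 -4.6800e-02 -1.3399e+00  1.1160e-01 -1.9803e+00
  -1.4767e+00  4.5088e+00]
 [ 3.7250e+01  8.5000e-03 -4.6800e-02 -1.3399e+00  1.1160e-01 -1.9161e+00
  -1.5448e+00  3.3176e+00]
 [ 3.7300e+01  3.6300e-02 -4.6700e-02 -1.3399e+00  1.1160e-01 -2.8582e+00
  -9.1660e-01  5.2676e+00]
 [ 3.7350e+01  6.4400e-02 -4.6800e-02 -1.3399e+00  1.1160e-01 -1.8975e+00
  -1.6842e+00  3.8192e+00]
 [ 3.7400e+01  5.0500e-02 -4.6700e-02 -1.3399e+00  1.1160e-01 -2.4714e+00
  -1.8399e+00  4.3776e+00]]
mean [37.3     0.0393 -0.0467 -1.3399  0.1116 -2.2247 -1.4925  4.2582]
t 37.4 p [ 0.6221 -0.0046  0.1116] F [-2.5 -1.8  4.4] T [-0.302  0.4    0.05 ] w 0.0112
R [[0.229, -0.004, 0.973], [-0.973, 0.0, 0.229], [-0.001, -1.0, -0.004]] q [ 0.2   0.88 -0.48  1.66  0.55  0.75 -0.32]
eff [-9.25100e-01 -5.45649e+01 -6.39320e+00 -1.21594e+01 -9.02000e-02
 -7.72000e-01 -4.67000e-02]
```

Emit:
{"op": "move_arm", "data": {
  "moves": [
    [[0, 0, 0.007], [0, 0, 0.9]],
    [[0, 0, 0.007], [0, 0, 0.9]],
    [[0, 0, 0.007], [0, 0, 0.9]],
    [[0, 0, 0.007], [0, 0, 0.9]],
    [[0, 0, 0.007], [0, 0, 0.9]],
    [[0, 0, 0.007], [0, 0, 0.9]],
    [[0, 0, 0.007], [0, 0, 0.9]],
    [[0, 0, 0.007], [0, 0, 0.9]],
    [[0, 0, 0.007], [0, 0, 0.9]],
    [[0, 0, 0.007], [0, 0, 0.9]]
  ]
}}

```text
t: 38.65
tool_pos: [0.6228, -0.0042, 0.1138]
tcp_rot: [0.676, -0.21, 0.208, -0.675]
force: [-2.1, -2.0, 3.5]
width: 0.0109
```

```bash
python3 fz.py 2
```

```text
t  Tz  eff7  yaw  z  F
[[ 3.8650e+01 -1.0100e-02 -4.8490e-01 -5.9930e-01  1.1380e-01 -2.0777e+00
  -2.0469e+00  3.4577e+00]
 [ 3.8700e+01 -1.5800e-02  3.7000e-02 -5.9740e-01  1.1380e-01 -1.6823e+00
  -1.1897e+00  4.4446e+00]]
mean [ 3.8675e+01 -1.3000e-02 -2.2400e-01 -5.9830e-01  1.1380e-01 -1.8800e+00
 -1.6183e+00  3.9511e+00]
t 38.7 p [ 0.6228 -0.0042  0.1138] F [-1.7 -1.2  4.4] T [-0.476  0.449 -0.016] w 0.0107
R [[0.827, -0.003, 0.562], [-0.562, -0.001, 0.827], [-0.002, -1.0, -0.002]] q [ 0.29  0.92 -0.68  1.65  0.73  0.85  0.28]
eff [-8.40600e-01 -5.41463e+01 -9.05080e+00 -1.16074e+01  8.26000e-02
 -8.28500e-01  3.70000e-02]
```

Emit:
{"op": "move_arm", "data": {
  "moves": [
    [[0, 0, 0.009], [0, 0, 1]],
    [[0, 0, 0.009], [0, 0, 1]],
    [[0, 0, 0.009], [0, 0, 1]],
    [[0, 0, 0.009], [0, 0, 1]],
    [[0, 0, 0.009], [0, 0, 1]],
    [[0, 0, 0.009], [0, 0, 1]],
    [[0, 0, 0.009], [0, 0, 1]],
    [[0, 0, 0.009], [0, 0, 1]],
    [[0, 0, 0.007], [0, 0, 0.7]],
    [[0, 0, 0.005], [0, 0, 0.5]]
  ]
}}

```text
t: 39.95
tool_pos: [0.623, -0.0034, 0.1161]
tcp_rot: [0.705, 0.052, -0.054, -0.705]
force: [-1.6, -0.6, 3.0]
width: 0.011
```

```bash
python3 fz.py 3
```

```text
t  Tz  eff7  yaw  z  F
[[ 3.9950e+01 -5.4000e-03 -2.3050e-01  1.4900e-01  1.1610e-01 -1.6053e+00
  -6.0360e-01  2.9511e+00]
 [ 4.0000e+01  1.5800e-02  1.6700e-02  1.5040e-01  1.1620e-01 -2.5219e+00
  -1.9027e+00  4.2431e+00]
 [ 4.0050e+01  9.0000e-04  1.9410e-01  1.4820e-01  1.1620e-01 -1.7799e+00
  -1.9915e+00  3.5063e+00]]
mean [ 4.0000e+01  3.8000e-03 -6.6000e-03  1.4920e-01  1.1620e-01 -1.9690e+00
 -1.4993e+00  3.5668e+00]
t 40.05 p [ 0.623  -0.0034  0.1162] F [-1.8 -2.   3.5] T [-0.34   0.345  0.001] w 0.011
R [[0.989, -0.003, -0.148], [0.148, -0.001, 0.989], [-0.003, -1.0, -0.0]] q [ 0.37  0.97 -0.85  1.64  0.87  0.95  0.91]
eff [ -0.8603 -54.4316 -11.7979 -11.0177   0.0807  -0.7577   0.1941]
```

Remaining 0.083 rad (1.04 units).

Emit:
{"op": "move_arm", "data": {
  "moves": [
    [[0, 0, 0.003], [0, 0, 0.3]],
    [[0, 0, 0.003], [0, 0, 0.3]],
    [[0, 0, 0.002], [0, 0, 0.25]],
    [[0, 0, 0.001], [0, 0, 0.15]],
    [[0, 0, 0], [0, 0, 0]],
    [[0, 0, 0], [0, 0, 0]],
    [[0, 0, 0], [0, 0, 0]],
    [[0, 0, 0], [0, 0, 0]],
    [[0, 0, 0], [0, 0, 0]],
    [[0, 0, 0], [0, 0, 0]]
  ]
}}

```text
t: 41.3
tool_pos: [0.623, -0.0033, 0.1164]
tcp_rot: [0.703, 0.081, -0.083, -0.702]
force: [-1.8, -1.1, 3.5]
width: 0.0113
```

```bash
python3 fz.py 2
```

```text
t  Tz  eff7  yaw  z  F
[[ 4.1300e+01 -2.4100e-02  6.3000e-03  2.3200e-01  1.1640e-01 -1.8148e+00
  -1.1365e+00  3.5415e+00]
 [ 4.1350e+01  2.5200e-02  6.2000e-03  2.3200e-01  1.1640e-01 -1.5309e+00
  -1.5599e+00  3.8726e+00]]
mean [ 4.1325e+01  5.0000e-04  6.2000e-03  2.3200e-01  1.1640e-01 -1.6728e+00
 -1.3482e+00  3.7071e+00]
t 41.35 p [ 0.623  -0.0033  0.1164] F [-1.5 -1.6  3.9] T [-0.293  0.364  0.025] w 0.0109
R [[0.973, -0.003, -0.23], [0.23, -0.001, 0.973], [-0.003, -1.0, -0.0]] q [ 0.38  0.97 -0.87  1.64  0.88  0.97  0.98]
eff [-8.70700e-01 -5.45757e+01 -1.20082e+01 -1.09418e+01  6.62000e-02
 -7.57600e-01  6.20000e-03]
```

Emit:
{"op": "move_arm", "data": {
  "hand": 0.1,
  "moves": [
    [[0, 0, 0], [0, 0, 0]],
    [[0, 0, 0], [0, 0, 0]],
    [[0, 0, 0], [0, 0, 0]],
    [[0, 0, 0], [0, 0, 0]],
    [[0, 0, 0], [0, 0, 0]],
    [[0, 0, 0], [0, 0, 0]],
    [[0, 0, 0], [0, 0, 0]],
    [[0, 0, 0.1], [0, 0, 0]],
    [[0, 0, 0.3], [0, 0, 0]],
    [[0, 0, 0.4], [0, 0, 0]]
  ]
}}

```text
t: 42.6
tool_pos: [0.6234, -0.0019, 0.1404]
tcp_rot: [-0.701, -0.081, 0.083, 0.703]
force: [-0.3, -0.0, -0.2]
width: 0.0467
```

Emit:
{"op": "move_arm", "data": {
  "moves": [
    [[0, 0, 0.5], [0, 0, 0]],
    [[0, 0, 0.6], [0, 0, 0]],
    [[0, 0, 0.6], [0, 0, 0]],
    [[0, 0, 0.6], [0, 0, 0]],
    [[-0.8, 0, 0.2], [0, 0, 0]],
    [[-0.8, 0, 0], [0, 0, 0]],
    [[-0.8, 0, 0], [0, 0, 0]],
    [[-0.8, 0, 0], [0, 0, 0]],
    [[-0.5, 0, 0], [0, 0, 0]],
    [[0, 0, 0], [0, 0, 0]]
  ]
}}

```text
t: 43.85
tool_pos: [0.5119, -0.0005, 0.2291]
tcp_rot: [-0.702, -0.085, 0.079, 0.703]
force: [-0.4, -0.8, 0.4]
width: 0.0471
```

Run:
```python
from h import *
s,Rm=st()
T=bot.get_image("top");S=bot.get_image("scene")
cv2.imwrite("pics/t20.png",cv2.resize(T["pixels"][90:240,220:400],(720,600),interpolation=cv2.INTER_CUBIC))
cv2.imwrite("pics/s20.png",cv2.resize(S["pixels"][200:360,290:470],(675,600),interpolation=cv2.INTER_CUBIC))
```

```text
t 43.85 p [ 5.119e-01 -5.000e-04  2.291e-01] F [-0.4 -0.8  0.4] T [ 0.032 -0.032  0.03 ] w 0.0471
R [[0.973, 0.008, -0.231], [0.231, 0.002, 0.973], [0.008, -1.0, 0.001]] q [ 0.5   0.71 -1.    1.89  0.74  0.96  0.95]
```

View pics/t20.png

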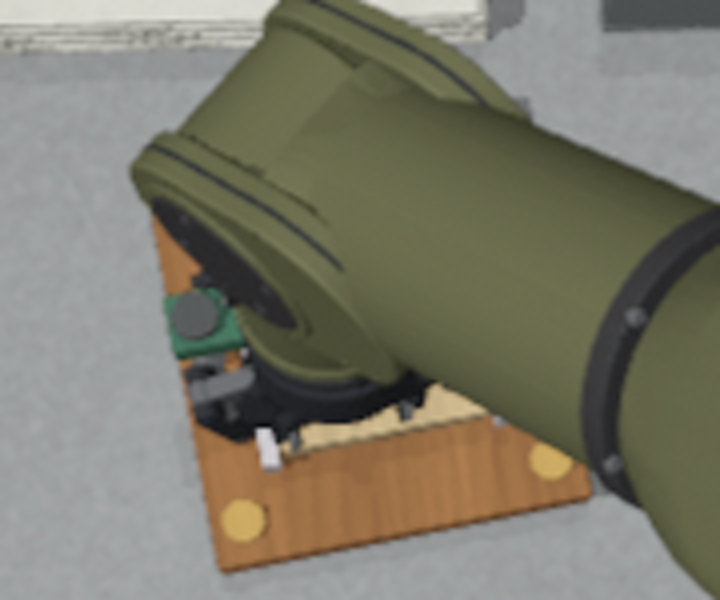

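View pics/s20.png

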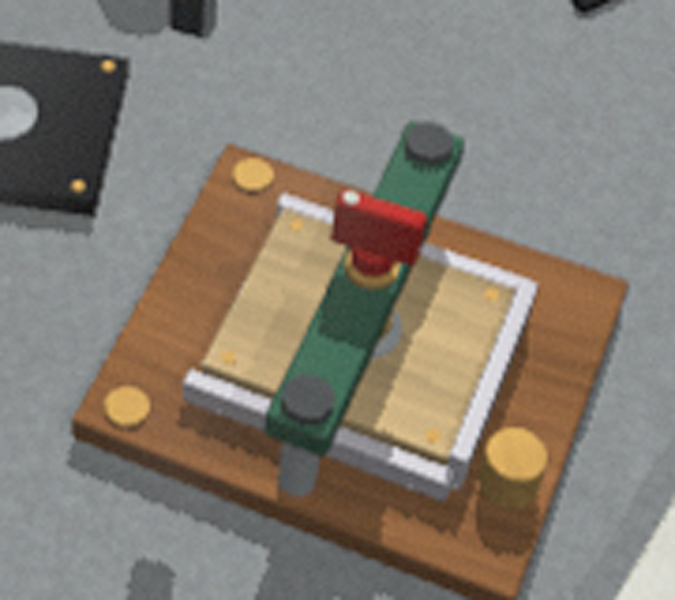

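The scene view shows the wing free at (383,258 crop), its dot end toward the robot as expected. The board is still tight against the stop, and the weight is undisturbed. Handing in.

```bash
python3 -c "
from workcell import bot
print(bot.finish_job()); print(bot.observe()['t'])"
```

```text
the job is handed in; nothing more can be done
None
the job is handed in; nothing more can be done
```

The job is done and was handed in at about 44 s of the 72 s allowed.

- **Board:** I pushed it with the closed fingers until it stopped, with about 14 N of push on the stop. The last scene picture shows its far edge against the aluminium bar. During that push the tool tilted about 0.13 rad and showed 13 N of upward force, which I corrected before going on.
- **Thumbscrew down:** I turned it clockwise about 2.57 rad. Contact showed at about 2.3 rad. After that the joint-7 effort rose steadily by about 0.26 N m per rad. I stopped at an estimated 20 N on the board, or 12 to 14 N if friction acted the other way. The wrist torque readings were too noisy to settle which. They averaged 0.04 N m, which agrees roughly with the lower figure.
- **Back-off:** I turned it back 1.572 rad by tool angle, from −1.340 to +0.232, a quarter turn. Then I opened the fingers and moved up and clear.
- **Last checks:** Tool force after withdrawing was about zero. In the scene picture the wing is free, with its dot end toward the robot as the turns predict, the board is home and the brass weight is undisturbed. The arm blocked most of the top view, so that check of the press rests on the scene view alone. I did not look again at the other bystanders, but nothing moved near them.

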